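# Load the cartridge carousel and clip its dial cover shut

## Task

Load every test cartridge that stands loose on the desk into the carousel, upright, one to a nest, turning the slotted cover by its handle so that its opening comes over an empty nest each time. When all are in, turn the cover to its closed position, with the opening over the solid blank sector, and then press both sprung clips straight down over the round lock bar until their arms snap under it and they sit fully home. Leave the other things on the desk standing where they are.

Things in the scene. Friction and masses are not known exactly. Their poses are not given: they have to be found in the camera images.
- carousel: Fixed drum, 212 mm across, 90 mm high to the top of its grey cover. Origin: centre of its underside, z up. In its frame a steel lock bar lies on the -y side along x; the quarter centred on +y is a solid white blank sector; those centred on -x, -y, +x are compartments with nests (nest_a, b, c), a clear wall 81 mm high outside (inner radius 97 mm), dividers 48 mm high between.
- cover (a joint): Angle of the dial cover in rad, 0 to 4.80 between stops, counterclockwise from above positive; light friction (0.06 N m), stays where left. In the carousel's frame the opening's middle points along the angle pi/2 + joint (from +x towards +y): 0 = closed, against the stop, over the blank sector; 1.571 = over nest_a; 3.142 = over nest_b; 4.712 = over nest_c.
- cover_handle (a point): Middle of the black bar handle at the centre of the cover, 109 mm above the desk, turning with it. Handle: 62 mm long along its own x, 14 mm thick along y, 94 to 121 mm above the desk. The cover is a flat disc, radius 103 mm, underside at 85 mm, top at 90 mm, with a 90-degree sector cut out, from the centre to the rim, towards this point's own +y (the opening).
- nest_a (a point): Centre of the floor of the nest on the drum's -x side, 63 mm from the drum's axis, 8 mm above the desk; axes as the carousel's. Nest: a rectangle inside rims 28 mm high, 56 mm along the radius, 42 mm across it; a cartridge fits with its 44 mm side along the radius, either way round, with about 5 mm play each side.
- nest_b (a point): The same for the nest on the drum's -y side, next to the lock bar: 56 mm along the carousel's y, 42 mm along x.
- nest_c (a point): The same for the nest on the drum's +x side.
- lock_bar (a point): Middle of the axis of the horizontal round steel lock bar, 82 mm above the desk, 132 mm from the drum's axis. Bar 22 mm in diameter, along this point's x; 156 mm free between two grey end posts (their tops 4 mm above the bar's), room for both clips (44 mm each along the bar) side by side, e.g. 35 mm either side of the middle.
- cart_1: Test cartridge, a blue box with a white label, 73 mm high, 32 mm along its own x, 44 mm along y, about 80 g, heavy at the foot; origin at the centre of its underside, z up. Flanges at foot (9 mm) and top (64 to 71 mm) are about 1 mm wider than the body. Grip across x near the top. May be absent.
- cart_2: Another test cartridge, the same. May be absent.
- cart_3: Another test cartridge, the same. May be absent.
- clip_1: Sprung clip, 68 mm high, about 85 g, standing on two steel arms (at y = +-15 mm), fin up. Origin: centre, at the feet. Grey crown plate 44 (x) by 80 mm (y), 30 to 35 mm up; grip fin 40 (x) by 12 mm (y), 35 to 68 mm up. The bar enters between the arms along clip x (3 mm side play), lips (15 mm gap) snap under it at about 10 N; home, the crown rests on the bar, origin 18.5 mm below its axis.
- clip_2: The other sprung clip, the same.
- reagent: Small white reagent bottle, 33 mm across, 65 mm high, loose bystander; origin at its underside.

How it is judged:
On the way, in this order (a step that is already met when the one before it is completed fails the run):
1. every cartridge stands in a nest ((horizontal distance between cart_1 and nest_a below 0.015 m or horizontal distance between cart_1 and nest_b below 0.015 m or horizontal distance between cart_1 and nest_c below 0.015 m) and z of each of cart_1, cart_2, cart_3 in the frame of nest_a below 0.006 m and angle between each of cart_1, cart_2, cart_3's own z axis and vertical below 0.12 rad and (horizontal distance between cart_2 and nest_a below 0.015 m or horizontal distance between cart_2 and nest_b below 0.015 m or horizontal distance between cart_2 and nest_c below 0.015 m) and (horizontal distance between cart_3 and nest_a below 0.015 m or horizontal distance between cart_3 and nest_b below 0.015 m or horizontal distance between cart_3 and nest_c below 0.015 m)), for 0.2 s.
2. the cover is turned closed (all of step 1 and value of joint cover below 0.12 rad), for 0.2 s.
3. both clips are snapped over the lock bar (z of clip_1 in the frame of lock_bar between -0.024 and -0.0145 m and y of clip_1 in the frame of lock_bar between -0.006 and 0.006 m and x of clip_1 in the frame of lock_bar between -0.06 and 0.06 m and angle between the x axis of each of clip_1, clip_2 and the x axis of lock_bar, either way round below 0.15 rad and angle between each of clip_1, clip_2's own z axis and vertical below 0.15 rad and z of clip_2 in the frame of lock_bar between -0.024 and -0.0145 m and y of clip_2 in the frame of lock_bar between -0.006 and 0.006 m and x of clip_2 in the frame of lock_bar between -0.06 and 0.06 m), for 0.2 s.
At the end, for the whole second after the job is handed in: Each cartridge stands upright in its own nest (within 15 mm of its centre, tilt < 0.12 rad); cover < 0.12 rad; both clips home on the bar: origin 14.5-24 mm under its axis, 6 mm across, 60 mm of its middle, aligned and upright to 0.15 rad; at rest. Order: cartridges, cover, clips (all of step 2 and all of step 3 and linear speed of each of cart_1, cart_2, cart_3, clip_1, clip_2 below 0.02 m/s); the robot touches nothing.
It fails at once if the loose reagent bottle is shoved more than 40 mm or knocked over (distance of reagent from where it was at the start of the episode above 0.04 m or angle between reagent's own z axis and vertical above 0.6 rad).
Of cart_1, cart_2, cart_3 only 2 to 3 are there at a start; the rules pass over those that are not, and their reading is None.
At some moment in a run one of cart_1, cart_2, cart_3 may be knocked a few centimetres aside while the robot is not near it.
Once in a run the grip may slacken for a moment while it holds something.
It also fails if it takes over 210 s, if anything falls off the work surface, if the arm or the gripper's body presses on something with over 40 N, if the wrist force passes 120 N, or if a joint passes its speed limit or range.

## Robot

A 6-joint arm with a two-finger parallel gripper is mounted at the origin on a cart in front of the work surface, level with it; the furniture and walls round the work are solid. World frame = base frame: x ahead of the robot, y to its left, z up, the work surface at z = 0. Lengths are in m, angles in rad, forces in N, time in s.
With the tool pointing down it reaches from about 0.3 to 0.875 m from the base axis. Payload 6.4 kg.
Tool frame: the origin (TCP) lies midway between the tips of the shut fingers; the grasp point (between the pads) lies 19 mm behind it (arm.pinch_z is the distance from the TCP to the grasp point, in m); z points along the fingers, y is the line along which they close (so a half turn about z gives the same grasp; the last joint's range is limited). The gripper opens to 88 mm and grips with 3 to 60 N. Pads are 18 mm wide; open, the fingers measure 123 mm over their backs; the gripper's body (75 mm by 187 mm) begins 45 mm behind the grasp point.
Start: joints at [-1.451, 0.181, 1.607, -0, 1.354, -0.206], TCP at [0.184, -0.545, 0.239] pointing down, gripper open.
Joint ranges: [-2.99, 2.99], [-0.89, 2.07], [0.3, 2.58], [-1.14, 4.28], [0, 2.63], [-3.12, 3.12]. Speed limits (rad/s): [2.57, 2.57, 3.01, 3.14, 3.14, 3.14].

## Interface

Orientations are given as a rotation vector (axis times angle).
In Python, from cell import telemetry, get_image, job, arm gives the robot as it stands.
- The arm moves only by the tool send_rows, never from a script. Its argument "steps" is a list of rows, each an object with "dp": the shift along the tool's x, y, z in cm, a list of three; "turn": the turn, a rotation vector about the tool's x, y, z in rad, a list of three; "claw": the closure in counts, from 0 (fully open) to 255 (shut). In form: [{"dp": [x, y, z], "turn": [rx, ry, rz], "claw": claw}, ...]. A call has 1 to 10 rows; each row shifts and turns the commanded pose from where the row before left it, along the tool's axes as they then stand; what a row does not reach is not made up. A row lasts 1/10 s, in which the tool goes at most 50 mm and 8.59 degrees, less where a joint would pass 70% of its speed; a pose out of reach is approached as far as the arm can. A call with a gripper value outside its range is refused whole. The fingers move at their own pace and stop on an object; "newtons" is the grip in N (left out, the last holds). Time passes only in rows, so rows that do not move let the fingers close. It gives the time, the measured TCP pose, the force, the opening and the grip force at its end, in the units of the state.
- telemetry.sense(): the state, without advancing time (a new reading comes with each control period).
- get_image(name): name is "side" or "top" or "wrist"; returns a dict with "frame" (420x560x3 uint8, red, green, blue), "range_z" (420x560 float32, m along the optical axis (not along the pixel's ray), 0 where there is no reading), "fx", "fy", "cx", "cy" (pixels), "R" (3x3) and "t" (3): a world point X has camera coordinates R X + t; the wrist camera has in their place "T_tool_cam" (4x4, takes a point from camera to tool coordinates, whose origin is the TCP and whose axes are the flange's). Camera axes: x right, y down, z forward; pixel columns grow to the right and rows downward; lengths in m; the calibration is good to about 2 mm. A picture is of the moment at which its call begins: read the wrist's pose just before it.
- job.job_done(): hands the job in; it is judged then, once.
The state is a dict: "time": time; "qpos": joint angles; "qvel": joint speeds; "tau": joint torques, N m; "position": TCP position; "tool_rot": TCP orientation; "ft_force": force on the tool from outside, world axes, zero at the start; "wrist_torque": the same for the moment, N m; "width": opening from 0.0 (shut) to 1.0 (fully open); "grasp_force": force on a finger pad.
Only numpy, scipy, OpenCV 4.12 (cv2) and the standard library are available. Lean on these libraries where they do the work, as an engineer would, in place of code of your own. Each camera call takes 0.05 s, during which the arm holds its last target. There are 200 camera calls.

## Working session

There is one attempt and no reset: what is moved stays moved. The work goes in short steps, Python scripts to look and compute and a tool call to move; the robot and the scene stay as the last step left them, time stands still between calls to the robot, and variables do not carry over. Pictures are saved under pics/ and viewed, at most 14 in all, crops included, and the job is handed in when it is done.

Besides the shell and the picture viewer there is one more tool, called by a JSON object that holds its "name" and its "arguments". send_rows: Moves the arm, as the interface text tells. Its arguments: {"type":"object","properties":{"steps":{"type":"array","items":{"type":"object","properties":{"dp":{"type":"array","items":{"type":"number"}},"turn":{"type":"array","items":{"type":"number"}},"claw":{"type":"number"}}}},"newtons":{"type":"number"}},"required":["steps"]}

```bash
mkdir -p pics; ls
python3 - <<'E'
from cell import telemetry,get_image,arm
import cv2,numpy as np
for n in ("top","side"):
    d=get_image(n); cv2.imwrite(f"pics/{n}0.png",cv2.cvtColor(d["frame"],cv2.COLOR_RGB2BGR)); np.savez(f"{n}0.npz",**d)
    print(n,d["fx"],d["cx"],d["cy"],np.round(d["R"],3).tolist(),d["t"])
s=telemetry.sense();print(s); print([a for a in dir(arm) if a[0]!='_'],arm.pinch_z)
E
```

```text
pics
top 386.63952040171847 283.18033876809864 209.07114866952477 [[0.017, -1.0, -0.022], [-0.982, -0.013, -0.186], [0.186, 0.025, -0.982]] [0.06947136 0.5433412  0.83553891]
side 493.77110810307886 273.90442150933336 211.7258346747538 [[0.995, -0.093, 0.019], [-0.028, -0.475, -0.879], [0.091, 0.875, -0.476]] [-0.54396379  0.14007812  0.78373594]
{'time': 0.1, 'qpos': array([-1.45130888e+00,  1.81485716e-01,  1.60785356e+00, -1.51285923e-05,
        1.35383100e+00, -2.06313412e-01]), 'qvel': array([-0.00061174, -0.00231891, -0.00430717,  0.00051601,  0.00151601,
       -0.00024221]), 'tau': array([ 4.25127128e-04, -4.34820199e+01, -3.42694044e+01,  7.05497037e-02,
        3.39644565e-02, -3.78406980e-05]), 'position': array([ 0.18398652, -0.54427401,  0.23791589]), 'tool_rot': array([-3.09844450e+00, -5.09255715e-01, -8.43254555e-05]), 'ft_force': array([0.90806824, 0.30223508, 0.90063669]), 'wrist_torque': array([ 0.01065469, -0.00426525,  0.0273954 ]), 'grasp_force': 0.0, 'width': 0.9989336532135}
['Unreachable', 'pinch_z'] 0.0187
```

View pics/top0.png

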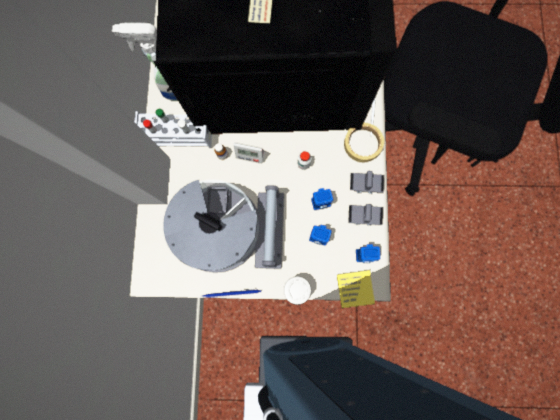

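View pics/side0.png

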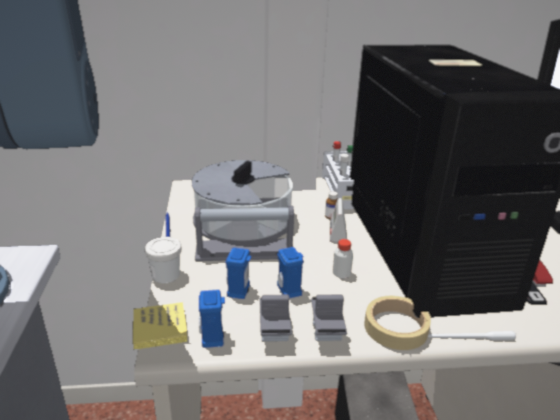

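The top view shows the drum at about (212,225), with its bar at (270,225) and the cover opening pointing up-right. The cartridges are at (322,199), (320,234) and (369,253), the clips at (367,182) and (366,214), and the reagent bottle at (305,158). The side view agrees.

```bash
cat > h.py <<'E'
import numpy as np,cv2
from scipy.spatial.transform import Rotation as Ro
def cloud(d,tcp=None):
    z=d["range_z"].astype(float); v,u=np.mgrid[:z.shape[0],:z.shape[1]]
    P=np.stack([(u-d["cx"])/d["fx"]*z,(v-d["cy"])/d["fy"]*z,z],-1)
    if tcp is None: W=(P-d["t"])@d["R"]
    else:
        T=d["T_tool_cam"]; W=P@T[:3,:3].T+T[:3,3]
        W=W@Ro.from_rotvec(tcp[1]).as_matrix().T+tcp[0]
    W[z<=0]=np.nan
    return W
def rects(W,mask,minn=15):
    n,l,st,c=cv2.connectedComponentsWithStats(mask.astype(np.uint8),connectivity=4)
    for i in range(1,n):
        p=W[l==i]
        if len(p)<minn: continue
        r=cv2.minAreaRect((p[:,:2]*1000).astype(np.float32))
        print("px",c[i].round().astype(int),"n",len(p),"mean",p.mean(0).round(4),"zmax",np.percentile(p[:,2],95).round(4),"rect",np.round(r[0],1),np.round(r[1],1),round(r[2],1))
E
python3 - <<'E'
from h import *
for n in ("top","side"):
    d=dict(np.load(n+"0.npz")); W=cloud(d); f=d["frame"].astype(int); z=W[...,2]
    r,g,b=f[...,0],f[...,1],f[...,2]
    reg=(W[...,0]<0.85)&(W[...,0]>.25)&(abs(W[...,1])<.6)
    blue=(b>r+50)&(b>80)
    print(n,"blue top");rects(W,blue&reg&(z>.062)&(z<.085))
    print("blue all");rects(W,blue&reg&(z>.01)&(z<.085))
    print("fin/h50-75");rects(W,~blue&reg&(z>.05)&(z<.078)&(W[...,1]<-.1))
    print("bar/handle");rects(W,reg&(z>.0905 if n=="side" else z>.097)&(z<.14))
    print("bar");rects(W,reg&(z>.075)&(z<.1)&(b-r>-40)&~blue)
    print("desk z",np.nanmedian(z[reg&(z<.03)]))
E
```

```text
top blue top
px [323 197] n 272 mean [ 0.5678 -0.0111  0.0712] zmax 0.075 rect [570.5 -11.2] [36.7 42.7] 13.6
px [321 234] n 280 mean [ 0.4841 -0.0066  0.0712] zmax 0.075 rect [486.2  -7.3] [41.7 36.9] 73.6
px [370 253] n 291 mean [ 0.4427 -0.1138  0.0712] zmax 0.0747 rect [ 444.7 -114.8] [37.3 41.6] 3.8
blue all
px [166  94] n 27 mean [0.8299 0.375  0.0403] zmax 0.0503 rect [829.7 375.4] [19.   3.3] 70.5
px [322 198] n 325 mean [ 0.5661 -0.01    0.0647] zmax 0.075 rect [570.5 -11.2] [36.8 42.7] 13.5
px [320 234] n 302 mean [ 0.4832 -0.0062  0.0679] zmax 0.0749 rect [486.2  -7.3] [41.7 36.9] 73.6
px [368 254] n 342 mean [ 0.4423 -0.1112  0.0654] zmax 0.0745 rect [ 444.4 -114.4] [37.2 41.9] 5.9
fin/h50-75
px [362 122] n 21 mean [ 0.7512 -0.105   0.0636] zmax 0.0766 rect [ 751.2 -105.5] [ 2.1 10.7] 13.2
px [369 179] n 117 mean [ 0.6111 -0.1169  0.0652] zmax 0.0702 rect [ 611.6 -118.1] [12.9 39. ] 87.5
px [368 213] n 114 mean [ 0.5334 -0.1123  0.0656] zmax 0.0696 rect [ 534.6 -113.1] [12.8 40.1] 85.7
bar/handle
px [126  90] n 369 mean [0.7987 0.4385 0.1192] zmax 0.1385 rect [799.6 438.7
[... 2724 characters left out ...]
324 mean [ 0.7684 -0.0081  0.1151] zmax 0.1374 rect [754.6 122.4] [ 96.9 490.8] 11.4
px [243 173] n 379 mean [0.5037 0.2289 0.106 ] zmax 0.1209 rect [498.  270.1] [ 45.9 123.3] 7.7
px [243 209] n 351 mean [0.5002 0.1038 0.0923] zmax 0.0956 rect [501.  103.4] [ 19.3 175.4] 89.6
bar
px [334 144] n 307 mean [0.7305 0.429  0.0887] zmax 0.0988 rect [741.7 425.2] [76.6 73.6] 24.1
px [233 179] n 6081 mean [0.4833 0.2585 0.0876] zmax 0.0964 rect [463.2 267.6] [359.5 428.7] 89.5
px [345 162] n 105 mean [0.7311 0.3188 0.0884] zmax 0.0993 rect [737.1 330.8] [68.7 15.6] 62.1
px [418 247] n 1989 mean [ 0.7691 -0.0179  0.0876] zmax 0.0988 rect [747.9  80.9] [ 94.8 419. ] 15.8
desk z -0.0009099725899433363
```

```bash
cat >> h.py <<'E'
def plan(*wps,start=None):
    """wps: (x,y,z,yaw_deg of closing axis mod 180). Prints turn (rad about tool z) then shift in tool cm per leg."""
    from cell import telemetry
    s=telemetry.sense(); R=Ro.from_rotvec(s["tool_rot"]).as_matrix()
    p=np.array(s["position"]); yaw=np.degrees(np.arctan2(R[1,1],R[0,1]))
    print("t",round(s["time"],1),"pos",p.round(4),"yaw",round(yaw,2),"tilt",np.round(R[:2,2],4),"q1,q6",np.degrees(s["qpos"][[0,5]]).round(1),"w",round(s["width"],3),"gf",round(s["grasp_force"],1),"F",np.round(s["ft_force"],1))
    for x,y,z,w in wps:
        d=(w-yaw+90)%180-90; yaw+=d; a=np.radians(yaw)
        ty=np.array([np.cos(a),np.sin(a)]); tx=np.array([-ty[1],ty[0]])
        v=np.array([x,y])-p[:2]
        print("turn",round(-np.radians(d),3),"dp",np.round([v@tx*100,v@ty*100,(p[2]-z)*100],2)); p=np.array([x,y,z])
E
python3 -c "
from h import *
plan((.5015,.237,.16,-27.6),(.5015,.237,.0955,-27.6))"
```

```text
t 0.1 pos [ 0.184  -0.5443  0.2379] yaw -71.33 tilt [-0.0002  0.0016] q1,q6 [-83.2 -11.8] w 0.999 gf 0.0 F [0.9 0.3 0.9]
turn -0.763 dp [83.95 -8.06  7.79]
turn -0.0 dp [0.   0.   6.45]
```

{"name": "send_rows", "arguments": {"steps": [{"turn": [0,0,-0.109],"claw": 120},{"turn": [0,0,-0.109],"claw": 120},{"turn": [0,0,-0.109],"claw": 120},{"turn": [0,0,-0.109],"claw": 120},{"turn": [0,0,-0.109],"claw": 120},{"turn": [0,0,-0.109],"claw": 120},{"turn": [0,0,-0.109],"claw": 120}], "newtons": 25}}

```text
$.steps[0]: bad value
```

{"name": "send_rows", "arguments": {"steps": [{"dp": [4,-0.4,0],"claw": 120},{"dp": [4,-0.4,0],"claw": 120},{"dp": [4,-0.4,0],"claw": 120},{"dp": [4,-0.4,0],"claw": 120},{"dp": [4,-0.4,0],"claw": 120},{"dp": [4,-0.4,0],"claw": 120},{"dp": [4,-0.4,0],"claw": 120},{"dp": [4,-0.4,0],"claw": 120},{"dp": [4,-0.4,0],"claw": 120},{"dp": [4,-0.4,0],"claw": 120}]}}

```text
$.steps[0]: bad value
```

{"name": "send_rows", "arguments": {"steps": [{"dp": [4,-0.4,0.7],"claw": 120},{"dp": [4,-0.4,0.7],"claw": 120},{"dp": [4,-0.4,0.7],"claw": 120},{"dp": [4,-0.4,0.7],"claw": 120},{"dp": [4,-0.4,0.7],"claw": 120},{"dp": [4,-0.4,0.7],"claw": 120},{"dp": [4,-0.4,0.7],"claw": 120},{"dp": [4,-0.4,0.7],"claw": 120},{"dp": [4,-0.4,0.7],"claw": 120},{"dp": [4,-0.4,0.7],"claw": 120}]}}

```text
$.steps[0]: bad value
```

Run:
```python
from h import *
from cell import get_image,telemetry
plan((.5015,.237,.16,-27.6),(.5015,.237,.0955,-27.6))
s=telemetry.sense(); d=get_image("wrist"); np.savez("w1.npz",**d); W=cloud(d,(s["position"],s["tool_rot"]))
cv2.imwrite("pics/w1.png",cv2.cvtColor(d["frame"],cv2.COLOR_RGB2BGR))
z=W[...,2]; rects(W,(z>.11)&(z<.13)); print("bar");rects(W,(z>.085)&(z<.1)&(W[...,1]<.13),50)
```

```text
t 0.1 pos [ 0.184  -0.5443  0.2379] yaw -71.33 tilt [-0.0002  0.0016] q1,q6 [-83.2 -11.8] w 0.999 gf 0.0 F [0.9 0.3 0.9]
turn -0.763 dp [83.95 -8.06  7.79]
turn -0.0 dp [0.   0.   6.45]
bar
```

{"name": "send_rows", "arguments": {"steps": [{"dp": [0,0,0],"turn": [0,0,-0.109],"claw": 120},{"dp": [0,0,0],"turn": [0,0,-0.109],"claw": 120},{"dp": [0,0,0],"turn": [0,0,-0.109],"claw": 120},{"dp": [0,0,0],"turn": [0,0,-0.109],"claw": 120},{"dp": [0,0,0],"turn": [0,0,-0.109],"claw": 120},{"dp": [0,0,0],"turn": [0,0,-0.109],"claw": 120},{"dp": [0,0,0],"turn": [0,0,-0.109],"claw": 120}], "newtons": 25}}

```text
time: 0.85
position: [0.184, -0.5445, 0.2383]
tool_rot: [-2.683, -1.633, -0.001]
ft_force: [0.1, 0.1, 0.0]
width: 0.535
grasp_force: 0.0
```

{"name": "send_rows", "arguments": {"steps": [{"dp": [4,-0.4,0],"turn": [0,0,0],"claw": 120},{"dp": [4,-0.4,0],"turn": [0,0,0],"claw": 120},{"dp": [4,-0.4,0],"turn": [0,0,0],"claw": 120},{"dp": [4,-0.4,0],"turn": [0,0,0],"claw": 120},{"dp": [4,-0.4,0],"turn": [0,0,0],"claw": 120},{"dp": [4,-0.4,0],"turn": [0,0,0],"claw": 120},{"dp": [4,-0.4,0],"turn": [0,0,0],"claw": 120},{"dp": [4,-0.4,0],"turn": [0,0,0],"claw": 120},{"dp": [4,-0.4,0],"turn": [0,0,0],"claw": 120},{"dp": [4,-0.4,0],"turn": [0,0,0],"claw": 120}]}}

```text
time: 1.85
position: [0.3342, -0.1702, 0.2387]
tool_rot: [2.688, 1.626, 0.0]
ft_force: [0.8, -0.2, -0.7]
width: 0.528
grasp_force: 0.0
```

{"name": "send_rows", "arguments": {"steps": [{"dp": [4,-0.4,0.7],"turn": [0,0,0],"claw": 120},{"dp": [4,-0.4,0.7],"turn": [0,0,0],"claw": 120},{"dp": [4,-0.4,0.7],"turn": [0,0,0],"claw": 120},{"dp": [4,-0.4,0.7],"turn": [0,0,0],"claw": 120},{"dp": [4,-0.4,0.7],"turn": [0,0,0],"claw": 120},{"dp": [4,-0.4,0.7],"turn": [0,0,0],"claw": 120},{"dp": [4,-0.4,0.7],"turn": [0,0,0],"claw": 120},{"dp": [4,-0.4,0.7],"turn": [0,0,0],"claw": 120},{"dp": [4,-0.4,0.7],"turn": [0,0,0],"claw": 120},{"dp": [2,0,0.7],"turn": [0,0,0],"claw": 120}]}}

```text
time: 2.85
position: [0.4786, 0.1844, 0.1682]
tool_rot: [-2.685, -1.63, -0.001]
ft_force: [-0.0, -0.6, 0.3]
width: 0.531
grasp_force: 0.0
```

Run:
```python
from h import *
from cell import get_image,telemetry
plan((.5015,.237,.16,-27.6),(.5015,.237,.0955,-27.6))
s=telemetry.sense(); d=get_image("wrist"); np.savez("w1.npz",**d); W=cloud(d,(s["position"],s["tool_rot"]))
cv2.imwrite("pics/w1.png",cv2.cvtColor(d["frame"],cv2.COLOR_RGB2BGR))
z=W[...,2]; rects(W,(z>.11)&(z<.13)); print("bar");rects(W,(z>.085)&(z<.1)&(W[...,1]<.13),50)
```

```text
t 2.9 pos [0.4786 0.1844 0.1682] yaw -27.49 tilt [0.     0.0006] q1,q6 [ 7.8 35.2] w 0.531 gf 0.0 F [-0.  -0.6  0.3]
turn 0.002 dp [ 5.72 -0.41  0.82]
turn -0.0 dp [0.   0.   6.45]
px [275 129] n 3028 mean [0.5052 0.2395 0.119 ] zmax 0.1205 rect [504.6 238.8] [61.6 13.9] 62.7
bar
px [461 254] n 1259 mean [0.576  0.1111 0.0904] zmax 0.0952 rect [572.4 115.3] [21.  46.7] 65.6
px [401 281] n 437 mean [0.5337 0.1106 0.0891] zmax 0.0917 rect [536.9 108.5] [17.8 20. ] 14.0
px [328 307] n 147 mean [0.4804 0.1152 0.0874] zmax 0.0898 rect [478.  116.6] [ 5.4 18. ] 72.7
px [260 356] n 358 mean [0.4219 0.105  0.0927] zmax 0.0959 rect [424.6 104.2] [21.1 20.6] 0.3
```

{"name": "send_rows", "arguments": {"steps": [{"dp": [3,-0.15,0],"turn": [0,0,0],"claw": 120},{"dp": [2.9,-0.15,0],"turn": [0,0,0],"claw": 120},{"dp": [0,0,2.3],"turn": [0,0,0],"claw": 120},{"dp": [0,0,2.3],"turn": [0,0,0],"claw": 120},{"dp": [0,0,2.4],"turn": [0,0,0],"claw": 120},{"dp": [0,0,0],"turn": [0,0,0],"claw": 255},{"dp": [0,0,0],"turn": [0,0,0],"claw": 255},{"dp": [0,0,0],"turn": [0,0,0],"claw": 255},{"dp": [0,0,0],"turn": [0,0,0],"claw": 255}]}}

```text
time: 3.8
position: [0.5037, 0.2353, 0.1001]
tool_rot: [2.687, 1.627, 0.003]
ft_force: [-0.2, 1.0, 0.7]
width: 0.191
grasp_force: 2.1
```

```bash
python3 -c "
from h import *
plan((.5025,.2375,.0965,-0.7))"
```

```text
t 3.8 pos [0.5037 0.2353 0.1001] yaw -27.62 tilt [0.0018 0.0004] q1,q6 [12.8 40.4] w 0.191 gf 2.1 F [-0.2  1.   0.7]
turn -0.47 dp [ 0.22 -0.12  0.36]
```

{"name": "send_rows", "arguments": {"steps": [{"dp": [0,0,0],"turn": [0,0,0],"claw": 255},{"dp": [0,0,0],"turn": [0,0,0],"claw": 255},{"dp": [0,0,0],"turn": [0,0,-0.078],"claw": 255},{"dp": [0,0,0],"turn": [0,0,-0.078],"claw": 255},{"dp": [0,0,0],"turn": [0,0,-0.078],"claw": 255},{"dp": [0,0,0],"turn": [0,0,-0.078],"claw": 255},{"dp": [0,0,0],"turn": [0,0,-0.078],"claw": 255},{"dp": [0,0,0],"turn": [0,0,-0.08],"claw": 255},{"dp": [0,0,0],"turn": [0,0,0],"claw": 255}]}}

```text
time: 4.7
position: [0.5037, 0.2356, 0.0999]
tool_rot: [2.233, 2.208, 0.003]
ft_force: [0.1, 3.0, 3.2]
width: 0.159
grasp_force: 25.0
```

```bash
python3 -c "
from h import *
plan((.5025,.2375,.0965,-0.7))"
```

```text
t 4.7 pos [0.5037 0.2356 0.0999] yaw -0.64 tilt [0.0019 0.0008] q1,q6 [12.8 13.5] w 0.159 gf 25.0 F [0.1 3.  3.2]
turn 0.001 dp [ 0.19 -0.12  0.34]
```

{"name": "send_rows", "arguments": {"steps": [{"dp": [0,0,0],"turn": [0,0,0],"claw": 120},{"dp": [0,0,0],"turn": [0,0,0],"claw": 120},{"dp": [0,0,0],"turn": [0,0,0],"claw": 120},{"dp": [0,0,-3],"turn": [0,0,0],"claw": 70},{"dp": [0,0,-4],"turn": [0,0,0],"claw": 70},{"dp": [0,0,-2],"turn": [0,0,0],"claw": 70},{"dp": [0,0,0],"turn": [0,0,-0.1],"claw": 70},{"dp": [0,0,0],"turn": [0,0,-0.12],"claw": 70}]}}

```text
time: 5.5
position: [0.5035, 0.2353, 0.1899]
tool_rot: [1.974, 2.443, 0.002]
ft_force: [-0.4, 0.7, 0.6]
width: 0.725
grasp_force: 0.0
```

Run:
```python
from h import *
from cell import get_image,telemetry
plan((.5716,-.012,.15,12),(.5716,-.012,.042,12))
d=get_image("wrist");print(np.round(d["T_tool_cam"],3).tolist(),d["fx"],d["cx"],d["cy"])
d=get_image("top");W=cloud(d);f=d["frame"].astype(int);rects(W,(f[...,2]>f[...,0]+50)&(f[...,2]>80)&(W[...,2]>.062)&(W[...,2]<.085)&(W[...,1]<.1))
rects(W,(W[...,2]>.112)&(W[...,2]<.125)&(abs(W[...,0]-.5)<.07)&(abs(W[...,1]-.237)<.07))
cv2.imwrite("pics/top1.png",cv2.cvtColor(d["frame"],cv2.COLOR_RGB2BGR)[100:320,120:400])
```

```text
t 5.5 pos [0.5035 0.2353 0.1899] yaw 12.12 tilt [0.0019 0.0004] q1,q6 [12.8  0.7] w 0.725 gf 0.0 F [-0.4  0.7  0.6]
turn 0.002 dp [-25.61   1.52   3.99]
turn -0.0 dp [ 0.   0.  10.8]
[[-0.001, -0.966, -0.26, 0.066], [1.0, -0.0, -0.0, 0.001], [0.0, -0.26, 0.966, -0.145], [0.0, 0.0, 0.0, 1.0]] 358.2682584400484 280.92202211760866 214.80490898609065
px [323 197] n 270 mean [ 0.5679 -0.0111  0.0709] zmax 0.0745 rect [570.2 -11.1] [36.7 42.2] 16.1
px [321 234] n 283 mean [ 0.484  -0.0068  0.0711] zmax 0.0749 rect [486.2  -7.3] [41.7 37.4] 73.3
px [370 253] n 287 mean [ 0.4427 -0.1138  0.071 ] zmax 0.0745 rect [ 444.7 -114.6] [37.1 40.9] 2.4
px [215 221] n 94 mean [0.5019 0.2201 0.1197] zmax 0.1226 rect [502.  220.6] [13.5 29.1] 1.2
```

{"name": "send_rows", "arguments": {"steps": [{"dp": [-3.6,0.2,0],"turn": [0,0,0],"claw": 70},{"dp": [-3.6,0.2,0],"turn": [0,0,0],"claw": 70},{"dp": [-3.6,0.2,0.8],"turn": [0,0,0],"claw": 70},{"dp": [-3.6,0.2,0.8],"turn": [0,0,0],"claw": 70},{"dp": [-3.6,0.2,0.8],"turn": [0,0,0],"claw": 70},{"dp": [-3.6,0.2,0.8],"turn": [0,0,0],"claw": 70},{"dp": [-4,0.3,0.8],"turn": [0,0,0],"claw": 70},{"dp": [0,0,0],"turn": [0,0,0],"claw": 70}]}}

```text
time: 6.4
position: [0.5708, -0.0164, 0.1474]
tool_rot: [-1.989, -2.431, 0.003]
ft_force: [0.7, -0.5, -0.2]
width: 0.726
grasp_force: 0.0
```

```bash
cat >> h.py <<'E'
def wblue(tag):
    from cell import get_image,telemetry
    s=telemetry.sense(); d=get_image("wrist"); W=cloud(d,(s["position"],s["tool_rot"])); f=d["frame"].astype(int)
    cv2.imwrite(f"pics/{tag}.png",cv2.cvtColor(d["frame"],cv2.COLOR_RGB2BGR))
    rects(W,(f[...,2]>f[...,0]+50)&(W[...,2]>.062)&(W[...,2]<.09),100); return W,f
E
python3 - <<'E'
from h import *
plan((.5716,-.012,.15,12),(.5716,-.012,.042,12)); wblue("w2")
E
```

```text
t 6.4 pos [ 0.5708 -0.0164  0.1474] yaw 11.44 tilt [-0.0014 -0.001 ] q1,q6 [-13.5 -24.9] w 0.726 gf 0.0 F [ 0.7 -0.5 -0.2]
turn -0.01 dp [ 0.41  0.16 -0.26]
turn -0.0 dp [ 0.   0.  10.8]
px [155 182] n 3246 mean [ 0.4889 -0.0048  0.07  ] zmax 0.0723 rect [489.7  -6.3] [41.5 35.4] 73.6
px [283 213] n 3115 mean [ 0.5716 -0.0088  0.0698] zmax 0.0722 rect [573.3  -9.7] [36.6 42.3] 14.3
```

View pics/w2.png

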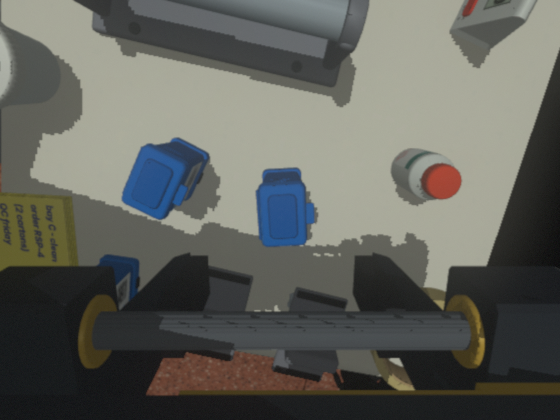

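View pics/top1.png

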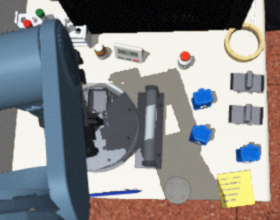

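{"name": "send_rows", "arguments": {"steps": [{"dp": [0.45,0.2,0],"turn": [0,0,-0.035],"claw": 70},{"dp": [0,0,3],"turn": [0,0,0],"claw": 70},{"dp": [0,0,3],"turn": [0,0,0],"claw": 70},{"dp": [0,0,2.5],"turn": [0,0,0],"claw": 70},{"dp": [0,0,2],"turn": [0,0,0],"claw": 70},{"dp": [0,0,0],"turn": [0,0,0],"claw": 70},{"dp": [0,0,0],"turn": [0,0,0],"claw": 255},{"dp": [0,0,0],"turn": [0,0,0],"claw": 255},{"dp": [0,0,0],"turn": [0,0,0],"claw": 255},{"dp": [0,0,0],"turn": [0,0,0],"claw": 255}], "newtons": 25}}

```text
time: 7.45
position: [0.5723, -0.0073, 0.0449]
tool_rot: [1.935, 2.473, 0.001]
ft_force: [0.4, -0.4, 0.6]
width: 0.388
grasp_force: 0.1
```

Run:
```python
from h import *
plan((.5716,-.012,.16,12),(.5667,.2367,.16,-90.7),(.5667,.2367,.05,-90.7))
```

```text
t 7.5 pos [ 0.5723 -0.0073  0.0449] yaw 13.93 tilt [ 0.002  -0.0004] q1,q6 [-12.6 -26.5] w 0.388 gf 0.1 F [ 0.4 -0.4  0.6]
turn 0.034 dp [ -0.44  -0.17 -11.51]
turn -1.349 dp [ 0.79 24.86  0.  ]
turn -0.0 dp [ 0.  0. 11.]
```

{"name": "send_rows", "arguments": {"steps": [{"dp": [0,0,0],"turn": [0,0,0],"claw": 120},{"dp": [-0.4,0,0.2],"turn": [0,0,0],"claw": 120},{"dp": [0,0,0],"turn": [0,0,0],"claw": 120},{"dp": [0,0,0],"turn": [0,0,0],"claw": 255},{"dp": [0,0,0],"turn": [0,0,0],"claw": 255},{"dp": [0,0,0],"turn": [0,0,0],"claw": 255},{"dp": [0,0,0],"turn": [0,0,0],"claw": 255}], "newtons": 25}}

```text
time: 8.15
position: [0.5724, -0.0111, 0.0416]
tool_rot: [-1.936, -2.474, 0.0]
ft_force: [0.7, 0.3, -1.3]
width: 0.331
grasp_force: 24.7
```

{"name": "send_rows", "arguments": {"steps": [{"dp": [0,0,-2],"turn": [0,0,0],"claw": 255},{"dp": [0,0,-3],"turn": [0,0,0],"claw": 255},{"dp": [0,0,-3],"turn": [0,0,0],"claw": 255},{"dp": [0,0,-3],"turn": [0,0,0],"claw": 255},{"dp": [0,0,-2],"turn": [0,0,0],"claw": 255},{"dp": [0,0,0],"turn": [0,0,0],"claw": 255},{"dp": [0,0,0],"turn": [0,0,0],"claw": 255}]}}

```text
time: 8.85
position: [0.5723, -0.0111, 0.1713]
tool_rot: [1.936, 2.474, 0.0]
ft_force: [0.1, -0.0, -1.0]
width: 0.331
grasp_force: 25.0
```

Run:
```python
from h import *
plan((.5667,.2367,.16,-90.7),(.5667,.2367,.05,-90.7))
```

```text
t 8.8 pos [ 0.5723 -0.0111  0.1713] yaw 13.92 tilt [0.0001 0.    ] q1,q6 [-13.  -26.9] w 0.331 gf 25.0 F [ 0.1 -0.  -1. ]
turn -1.316 dp [ 0.86 24.77  1.13]
turn -0.0 dp [ 0.  0. 11.]
```

{"name": "send_rows", "arguments": {"steps": [{"dp": [0,0,0],"turn": [0,0,-0.13],"claw": 255},{"dp": [0,0,0],"turn": [0,0,-0.13],"claw": 255},{"dp": [0,0,0],"turn": [0,0,-0.13],"claw": 255},{"dp": [0,0,0],"turn": [0,0,-0.13],"claw": 255},{"dp": [0,0,0],"turn": [0,0,-0.13],"claw": 255},{"dp": [0,0,0],"turn": [0,0,-0.13],"claw": 255},{"dp": [0,0,0],"turn": [0,0,-0.13],"claw": 255},{"dp": [0,0,0],"turn": [0,0,-0.13],"claw": 255},{"dp": [0,0,0],"turn": [0,0,-0.13],"claw": 255},{"dp": [0,0,0],"turn": [0,0,-0.145],"claw": 255}]}}

```text
time: 9.85
position: [0.5711, -0.0109, 0.1691]
tool_rot: [-0.011, -3.138, -0.001]
ft_force: [1.1, -0.3, -0.9]
width: 0.328
grasp_force: 25.0
```

{"name": "send_rows", "arguments": {"steps": [{"dp": [0.1,3.1,0],"turn": [0,0,0],"claw": 255},{"dp": [0.1,3.1,0],"turn": [0,0,0],"claw": 255},{"dp": [0.1,3.1,0],"turn": [0,0,0],"claw": 255},{"dp": [0.1,3.1,0],"turn": [0,0,0],"claw": 255},{"dp": [0.1,3.1,0],"turn": [0,0,0],"claw": 255},{"dp": [0.1,3.1,0],"turn": [0,0,0],"claw": 255},{"dp": [0.1,3.1,0],"turn": [0,0,0],"claw": 255},{"dp": [0.1,3.1,0],"turn": [0,0,0],"claw": 255},{"dp": [0,0,0],"turn": [0,0,0],"claw": 255},{"dp": [0,0,0],"turn": [0,0,0],"claw": 255}]}}

```text
time: 10.85
position: [0.5664, 0.237, 0.1695]
tool_rot: [-0.017, -3.138, 0.002]
ft_force: [0.3, -0.4, -0.6]
width: 0.327
grasp_force: 25.0
```

Run:
```python
from h import *
plan((.5667,.2367,.16,-90.7),(.5667,.2367,.05,-90.7))
W,f=wblue("w3")
```

```text
t 10.8 pos [0.5664 0.237  0.1695] yaw 89.36 tilt [-0.0034 -0.0012] q1,q6 [ 11.7 -77.7] w 0.327 gf 25.0 F [ 0.3 -0.4 -0.6]
turn 0.001 dp [-0.03 -0.03  0.95]
turn -0.0 dp [ 0.  0. 11.]
```

View pics/w3.png

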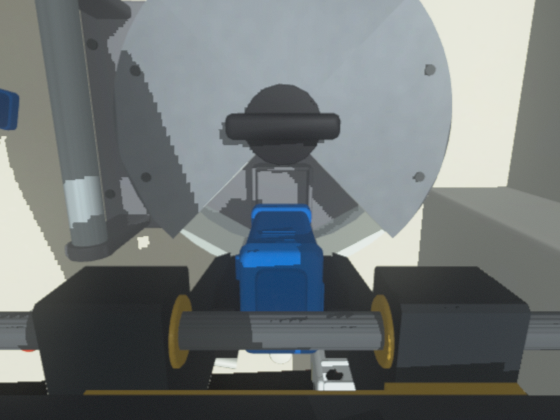

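The nest spans columns 252-310 and the held cartridge is centred at about 281, so it lines up with the opening. Now lowering it.

{"name": "send_rows", "arguments": {"steps": [{"dp": [0,0,2],"turn": [0,0,0],"claw": 255},{"dp": [0,0,2],"turn": [0,0,0],"claw": 255},{"dp": [0,0,2],"turn": [0,0,0],"claw": 255},{"dp": [0,0,1.5],"turn": [0,0,0],"claw": 255},{"dp": [0,0,1.2],"turn": [0,0,0],"claw": 255},{"dp": [0,0,1.2],"turn": [0,0,0],"claw": 255},{"dp": [0,0,1],"turn": [0,0,0],"claw": 255},{"dp": [0,0,0.9],"turn": [0,0,0],"claw": 255},{"dp": [0,0,0],"turn": [0,0,0],"claw": 255},{"dp": [0,0,0],"turn": [0,0,0],"claw": 255}]}}

```text
time: 11.9
position: [0.5678, 0.237, 0.0538]
tool_rot: [0.02, 3.141, 0.0]
ft_force: [0.1, 0.0, -0.4]
width: 0.324
grasp_force: 25.0
```

{"name": "send_rows", "arguments": {"steps": [{"dp": [0,0,0.35],"turn": [0,0,0],"claw": 255},{"dp": [0,0,0],"turn": [0,0,0],"claw": 255},{"dp": [0,0,0],"turn": [0,0,0],"claw": 255}]}}

```text
time: 12.2
position: [0.5679, 0.237, 0.0505]
tool_rot: [0.02, 3.141, 0.0]
ft_force: [0.5, -0.3, -1.5]
width: 0.325
grasp_force: 25.0
```

Release, rise, and look at the result; the next waypoint is the handle.

{"name": "send_rows", "arguments": {"steps": [{"dp": [0,0,0],"turn": [0,0,0],"claw": 110},{"dp": [0,0,0],"turn": [0,0,0],"claw": 110},{"dp": [0,0,0],"turn": [0,0,0],"claw": 110},{"dp": [0,0,-2],"turn": [0,0,0],"claw": 110},{"dp": [0,0,-4],"turn": [0,0,0],"claw": 110},{"dp": [0,0,-4],"turn": [0,0,0],"claw": 110},{"dp": [0,0,-2],"turn": [0,0,0],"claw": 110},{"dp": [0,0,0],"turn": [0,0,0],"claw": 110},{"dp": [0,0,0],"turn": [0,0,0],"claw": 110}]}}

```text
time: 13.1
position: [0.5675, 0.2369, 0.1699]
tool_rot: [0.02, 3.141, 0.0]
ft_force: [0.8, 0.0, 0.7]
width: 0.567
grasp_force: 0.0
```

Run:
```python
from h import *
plan((.5037,.2375,.17,-0.7),(.5037,.2375,.098,-0.7),(.5037,.2375,.098,-90.7))
W,f=wblue("w4")
z=W[...,2]; rects(W,(z>.11)&(z<.13))
```

```text
t 13.1 pos [0.5675 0.2369 0.1699] yaw 89.27 tilt [0.0002 0.    ] q1,q6 [ 11.6 -77.7] w 0.567 gf 0.0 F [0.8 0.  0.7]
turn 1.57 dp [-0.01 -6.38 -0.01]
turn -0.0 dp [0.  0.  7.2]
turn 1.571 dp [0. 0. 0.]
px [281 214] n 2797 mean [0.5655 0.237  0.0776] zmax 0.0803 rect [566.9 238.4] [37.2 41.5] 89.9
px [282 123] n 3030 mean [0.5044 0.238  0.1189] zmax 0.1205 rect [504.5 237.9] [61.5 13.6] 89.2
px [514 236] n 1490 mean [0.5691 0.3701 0.1198] zmax 0.1289 rect [567.2 375.7] [22.5 47.7] 38.5
```

{"name": "send_rows", "arguments": {"steps": [{"dp": [0,0,0],"turn": [0,0,0.145],"claw": 130},{"dp": [0,0,0],"turn": [0,0,0.145],"claw": 130},{"dp": [0,0,0],"turn": [0,0,0.145],"claw": 130},{"dp": [0,0,0],"turn": [0,0,0.145],"claw": 130},{"dp": [0,0,0],"turn": [0,0,0.145],"claw": 130},{"dp": [0,0,0],"turn": [0,0,0.145],"claw": 130},{"dp": [0,0,0],"turn": [0,0,0.145],"claw": 130},{"dp": [0,0,0],"turn": [0,0,0.145],"claw": 130},{"dp": [0,0,0],"turn": [0,0,0.145],"claw": 130},{"dp": [0,0,0],"turn": [0,0,0.145],"claw": 130}]}}

```text
time: 14.15
position: [0.5663, 0.2366, 0.1675]
tool_rot: [-2.104, -2.33, 0.005]
ft_force: [0.2, 1.3, -0.3]
width: 0.487
grasp_force: 0.0
```

{"name": "send_rows", "arguments": {"steps": [{"dp": [0,-3.2,0],"turn": [0,0,0.12],"claw": 130},{"dp": [0,-3.2,0],"turn": [0,0,0],"claw": 130},{"dp": [0,0,0],"turn": [0,0,0],"claw": 130},{"dp": [0,0,0],"turn": [0,0,0],"claw": 130}]}}

```text
time: 14.55
position: [0.503, 0.2337, 0.1688]
tool_rot: [-2.233, -2.208, 0.003]
ft_force: [0.4, -0.3, -0.3]
width: 0.491
grasp_force: 0.0
```

Run:
```python
from h import *
plan((.5037,.2375,.17,-0.7),(.5037,.2375,.098,-0.7),(.5037,.2375,.098,-90.7))
```

```text
t 14.6 pos [0.503  0.2337 0.1688] yaw -0.65 tilt [-0.0021 -0.0006] q1,q6 [12.7 13.3] w 0.491 gf 0.0 F [ 0.4 -0.3 -0.3]
turn 0.001 dp [ 0.38  0.07 -0.12]
turn -0.0 dp [0.  0.  7.2]
turn 1.571 dp [0. 0. 0.]
```

{"name": "send_rows", "arguments": {"steps": [{"dp": [0.35,0.05,1.7],"turn": [0,0,0],"claw": 130},{"dp": [0,0,2.7],"turn": [0,0,0],"claw": 130},{"dp": [0,0,2.6],"turn": [0,0,0],"claw": 130},{"dp": [0,0,0],"turn": [0,0,0],"claw": 130},{"dp": [0,0,0],"turn": [0,0,0],"claw": 255},{"dp": [0,0,0],"turn": [0,0,0],"claw": 255},{"dp": [0,0,0],"turn": [0,0,0],"claw": 255},{"dp": [0,0,0],"turn": [0,0,0],"claw": 255},{"dp": [0,0,0],"turn": [0,0,0],"claw": 255}]}}

```text
time: 15.45
position: [0.5037, 0.2375, 0.1012]
tool_rot: [-2.234, -2.208, 0.001]
ft_force: [-5.0, -0.2, 6.1]
width: 0.157
grasp_force: 25.0
```

{"name": "send_rows", "arguments": {"steps": [{"dp": [0,0,0],"turn": [0,0,0.08],"claw": 255},{"dp": [0,0,0],"turn": [0,0,0.08],"claw": 255},{"dp": [0,0,0],"turn": [0,0,0.08],"claw": 255},{"dp": [0,0,0],"turn": [0,0,0.08],"claw": 255},{"dp": [0,0,0],"turn": [0,0,0.08],"claw": 255},{"dp": [0,0,0],"turn": [0,0,0.08],"claw": 255},{"dp": [0,0,0],"turn": [0,0,0.08],"claw": 255},{"dp": [0,0,0],"turn": [0,0,0.08],"claw": 255},{"dp": [0,0,0],"turn": [0,0,0.08],"claw": 255},{"dp": [0,0,0],"turn": [0,0,0.08],"claw": 255}]}}

```text
time: 16.45
position: [0.503, 0.2378, 0.1012]
tool_rot: [-2.919, -1.159, 0.003]
ft_force: [-8.0, -0.0, 6.9]
width: 0.16
grasp_force: 25.0
```

Run:
```python
from h import *
plan((.5037,.2375,.098,-90.7))
```

```text
t 16.4 pos [0.503  0.2378 0.1012] yaw -46.68 tilt [-0.0025  0.0003] q1,q6 [13.1 59.7] w 0.16 gf 25.0 F [-8.  -0.   6.9]
turn 0.768 dp [0.07 0.03 0.32]
```

{"name": "send_rows", "arguments": {"steps": [{"dp": [0,0,0],"turn": [0,0,0.085],"claw": 255},{"dp": [0,0,0],"turn": [0,0,0.085],"claw": 255},{"dp": [0,0,0],"turn": [0,0,0.085],"claw": 255},{"dp": [0,0,0],"turn": [0,0,0.085],"claw": 255},{"dp": [0,0,0],"turn": [0,0,0.085],"claw": 255},{"dp": [0,0,0],"turn": [0,0,0.085],"claw": 255},{"dp": [0,0,0],"turn": [0,0,0.085],"claw": 255},{"dp": [0,0,0],"turn": [0,0,0.085],"claw": 255},{"dp": [0,0,0],"turn": [0,0,0.085],"claw": 255},{"dp": [0,0,0],"turn": [0,0,0],"claw": 255}]}}

```text
time: 17.45
position: [0.5028, 0.2384, 0.1012]
tool_rot: [-3.14, 0.013, 0.004]
ft_force: [-9.1, 3.2, 7.3]
width: 0.159
grasp_force: 25.0
```

{"name": "send_rows", "arguments": {"steps": [{"dp": [0,0,0],"turn": [0,0,0],"claw": 255},{"dp": [0,0,0],"turn": [0,0,0],"claw": 120},{"dp": [0,0,0],"turn": [0,0,0],"claw": 120},{"dp": [0,0,0],"turn": [0,0,0],"claw": 120},{"dp": [0,0,-3],"turn": [0,0,0],"claw": 70},{"dp": [0,0,-4],"turn": [0,0,0],"claw": 70},{"dp": [0,0,0],"turn": [0,0,0],"claw": 70},{"dp": [0,0,0],"turn": [0,0,0],"claw": 70}]}}

```text
time: 18.25
position: [0.5053, 0.2373, 0.1713]
tool_rot: [-3.141, 0.01, -0.004]
ft_force: [0.7, -0.4, -1.6]
width: 0.722
grasp_force: 0.0
```

Run:
```python
from h import *
from cell import get_image
plan((.4867,-.0085,.17,-15.8),(.4867,-.0085,.042,-15.8))
d=get_image("top");W=cloud(d);f=d["frame"].astype(int);rects(W,(f[...,2]>f[...,0]+50)&(f[...,2]>80)&(W[...,2]>.06)&(W[...,2]<.085)&(W[...,1]<.1))
W,f=wblue("w5");z=W[...,2]; rects(W,(z>.11)&(z<.13))
```

```text
t 18.2 pos [0.5053 0.2373 0.1713] yaw -90.37 tilt [0.0027 0.0005] q1,q6 [ 13.  103.4] w 0.722 gf 0.0 F [ 0.7 -0.4 -1.6]
turn -1.302 dp [-24.16   4.9    0.13]
turn -0.0 dp [ 0.   0.  12.8]
px [321 234] n 284 mean [ 0.484  -0.0067  0.0709] zmax 0.0744 rect [486.2  -7.3] [41.7 37.6] 74.1
px [370 253] n 292 mean [ 0.4427 -0.1137  0.0711] zmax 0.0745 rect [ 444.5 -114.8] [37.1 41.8] 4.9
px [26 69] n 3643 mean [0.5965 0.365  0.1204] zmax 0.1291 rect [596.1 365.2] [ 4.3 69.7] 88.4
px [278 234] n 2407 mean [0.5076 0.2384 0.1189] zmax 0.1205 rect [505.7 238.5] [13.9 60.9] 89.8
```

{"name": "send_rows", "arguments": {"steps": [{"dp": [0,0,0],"turn": [0,0,-0.13],"claw": 70},{"dp": [0,0,0],"turn": [0,0,-0.13],"claw": 70},{"dp": [0,0,0],"turn": [0,0,-0.13],"claw": 70},{"dp": [0,0,0],"turn": [0,0,-0.13],"claw": 70},{"dp": [0,0,0],"turn": [0,0,-0.13],"claw": 70},{"dp": [0,0,0],"turn": [0,0,-0.13],"claw": 70},{"dp": [0,0,0],"turn": [0,0,-0.13],"claw": 70},{"dp": [0,0,0],"turn": [0,0,-0.13],"claw": 70},{"dp": [0,0,0],"turn": [0,0,-0.13],"claw": 70},{"dp": [0,0,0],"turn": [0,0,-0.13],"claw": 70}]}}

```text
time: 19.35
position: [0.5033, 0.237, 0.1682]
tool_rot: [-2.501, -1.899, 0.005]
ft_force: [0.4, 0.6, -0.2]
width: 0.723
grasp_force: 0.0
```

{"name": "send_rows", "arguments": {"steps": [{"dp": [-3.45,0.7,0],"turn": [0,0,0],"claw": 70},{"dp": [-3.45,0.7,0],"turn": [0,0,0],"claw": 70},{"dp": [-3.45,0.7,0],"turn": [0,0,0],"claw": 70},{"dp": [-3.45,0.7,0],"turn": [0,0,0],"claw": 70},{"dp": [-3.45,0.7,0],"turn": [0,0,0],"claw": 70},{"dp": [-3.45,0.7,0],"turn": [0,0,0],"claw": 70},{"dp": [-3.45,0.7,0],"turn": [0,0,0],"claw": 70},{"dp": [0,0,2],"turn": [0,0,0],"claw": 70},{"dp": [0,0,0],"turn": [0,0,0],"claw": 70},{"dp": [0,0,0],"turn": [0,0,0],"claw": 70}]}}

```text
time: 20.35
position: [0.4844, -0.008, 0.149]
tool_rot: [-2.505, -1.892, 0.003]
ft_force: [0.6, 0.0, -0.4]
width: 0.727
grasp_force: 0.0
```

Run:
```python
from h import *
plan((.4875,-.0078,.15,-16),(.4875,-.0078,.042,-16))
W,f=wblue("w6")
```

```text
t 20.4 pos [ 0.4844 -0.008   0.149 ] yaw -15.88 tilt [-0.0033  0.001 ] q1,q6 [-15.    0.9] w 0.727 gf 0.0 F [ 0.6  0.  -0.4]
turn 0.002 dp [ 0.1  0.3 -0.1]
turn -0.0 dp [ 0.   0.  10.8]
px [286 208] n 1886 mean [0.4914 0.0016 0.0697] zmax 0.0722 rect [ 4.906e+02 -3.000e-01] [29.9 36.8] 73.2
px [271 370] n 1222 mean [ 0.4475 -0.1135  0.0699] zmax 0.0721 rect [ 446.9 -113.6] [34.3 38.2] 73.5
```

View pics/w6.png

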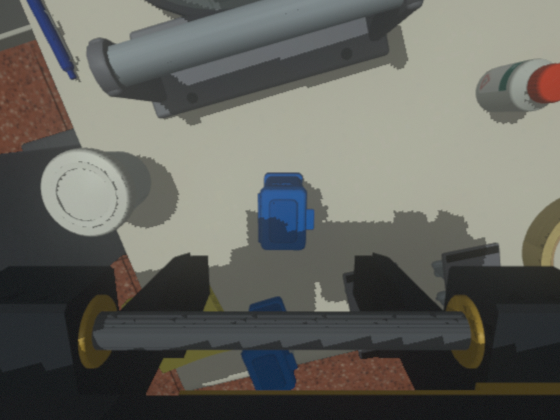

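{"name": "send_rows", "arguments": {"steps": [{"dp": [0.2,0.25,0],"turn": [0,0,0],"claw": 70},{"dp": [0,0,3],"turn": [0,0,0],"claw": 70},{"dp": [0,0,3],"turn": [0,0,0],"claw": 70},{"dp": [0,0,2.7],"turn": [0,0,0],"claw": 70},{"dp": [0,0,2],"turn": [0,0,0],"claw": 70},{"dp": [0,0,0],"turn": [0,0,0],"claw": 70},{"dp": [0,0,0],"turn": [0,0,0],"claw": 70},{"dp": [0,0,0],"turn": [0,0,0],"claw": 70}], "newtons": 25}}

```text
time: 21.2
position: [0.4898, -0.0071, 0.0447]
tool_rot: [2.505, 1.893, 0.003]
ft_force: [-0.1, -0.1, 0.5]
width: 0.723
grasp_force: 0.0
```

{"name": "send_rows", "arguments": {"steps": [{"dp": [0,-0.2,0.25],"turn": [0,0,0],"claw": 70},{"dp": [0,0,0],"turn": [0,0,0],"claw": 255},{"dp": [0,0,0],"turn": [0,0,0],"claw": 255},{"dp": [0,0,0],"turn": [0,0,0],"claw": 255},{"dp": [0,0,0],"turn": [0,0,0],"claw": 255},{"dp": [0,0,0],"turn": [0,0,0],"claw": 255},{"dp": [0,0,0],"turn": [0,0,0],"claw": 255}]}}

```text
time: 21.9
position: [0.4866, -0.0066, 0.0408]
tool_rot: [2.507, 1.893, 0.0]
ft_force: [-0.7, -1.0, 1.3]
width: 0.327
grasp_force: 24.8
```

{"name": "send_rows", "arguments": {"steps": [{"dp": [0,0,-2],"turn": [0,0,0],"claw": 255},{"dp": [0,0,-3],"turn": [0,0,0],"claw": 255},{"dp": [0,0,-3],"turn": [0,0,0],"claw": 255},{"dp": [0,0,-3],"turn": [0,0,0],"claw": 255},{"dp": [0,0,-2],"turn": [0,0,0],"claw": 255},{"dp": [0,0,0],"turn": [0,0,-0.13],"claw": 255},{"dp": [0,0,0],"turn": [0,0,-0.13],"claw": 255},{"dp": [0,0,0],"turn": [0,0,0],"claw": 255}]}}

```text
time: 22.7
position: [0.4864, -0.0065, 0.1707]
tool_rot: [-2.239, -2.204, 0.0]
ft_force: [0.7, 0.2, -0.6]
width: 0.326
grasp_force: 24.8
```

Run:
```python
from h import *
plan((.5027,.1745,.17,-0.7),(.5027,.1745,.05,-0.7))
```

```text
t 22.7 pos [ 0.4864 -0.0065  0.1707] yaw -0.91 tilt [-0.0001 -0.    ] q1,q6 [-14.8 -13.9] w 0.326 gf 24.8 F [ 0.7  0.2 -0.6]
turn -0.004 dp [18.12  1.41  0.07]
turn -0.0 dp [ 0.  0. 12.]
```

{"name": "send_rows", "arguments": {"steps": [{"dp": [3,0.25,0],"turn": [0,0,0],"claw": 255},{"dp": [3,0.25,0],"turn": [0,0,0],"claw": 255},{"dp": [3,0.25,0],"turn": [0,0,0],"claw": 255},{"dp": [3,0.25,0],"turn": [0,0,0],"claw": 255},{"dp": [3,0.25,0],"turn": [0,0,0],"claw": 255},{"dp": [3.1,0.15,0],"turn": [0,0,0],"claw": 255},{"dp": [0,0,0],"turn": [0,0,0],"claw": 255},{"dp": [0,0,0],"turn": [0,0,0],"claw": 255}]}}

```text
time: 23.5
position: [0.5031, 0.1744, 0.1702]
tool_rot: [-2.241, -2.201, 0.002]
ft_force: [-0.1, -0.6, -2.0]
width: 0.322
grasp_force: 24.8
```

Run:
```python
from h import *
plan((.5025,.1748,.0502,-0.7)); wblue("w7")
```

```text
t 23.5 pos [0.5031 0.1744 0.1702] yaw -1.01 tilt [-0.0011 -0.0005] q1,q6 [6.4 7.4] w 0.322 gf 24.8 F [-0.1 -0.6 -2. ]
turn -0.005 dp [ 0.03 -0.06 12.  ]
```

View pics/w7.png

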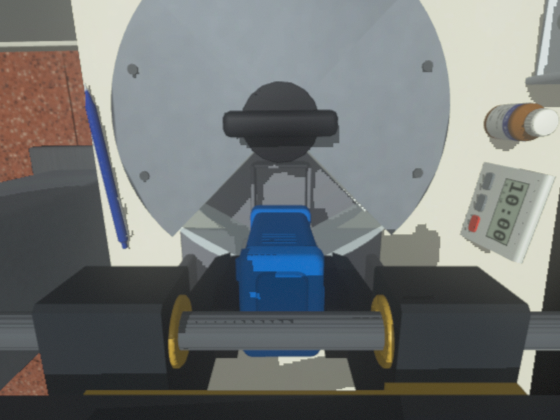

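The nest spans columns 252-310 and the cartridge is again centred at about 281, so it lines up. Lowering.

{"name": "send_rows", "arguments": {"steps": [{"dp": [0,0,2],"turn": [0,0,0],"claw": 255},{"dp": [0,0,2],"turn": [0,0,0],"claw": 255},{"dp": [0,0,2],"turn": [0,0,0],"claw": 255},{"dp": [0,0,1.5],"turn": [0,0,0],"claw": 255},{"dp": [0,0,1.2],"turn": [0,0,0],"claw": 255},{"dp": [0,0,1.2],"turn": [0,0,0],"claw": 255},{"dp": [0,0,1],"turn": [0,0,0],"claw": 255},{"dp": [0,0,0.9],"turn": [0,0,0],"claw": 255},{"dp": [0,0,0],"turn": [0,0,0],"claw": 255},{"dp": [0,0,0],"turn": [0,0,0],"claw": 255}]}}

```text
time: 24.55
position: [0.5037, 0.1742, 0.0528]
tool_rot: [2.24, 2.202, -0.0]
ft_force: [-0.7, -0.2, -1.2]
width: 0.329
grasp_force: 24.8
```

{"name": "send_rows", "arguments": {"steps": [{"dp": [0,0,0.35],"turn": [0,0,0],"claw": 255},{"dp": [0,0,0],"turn": [0,0,0],"claw": 255},{"dp": [0,0,0],"turn": [0,0,0],"claw": 110},{"dp": [0,0,0],"turn": [0,0,0],"claw": 110},{"dp": [0,0,0],"turn": [0,0,0],"claw": 110},{"dp": [0,0,-2],"turn": [0,0,0],"claw": 110},{"dp": [0,0,-4],"turn": [0,0,0],"claw": 110},{"dp": [0,0,-4],"turn": [0,0,0],"claw": 110},{"dp": [0,0,-2],"turn": [0,0,0],"claw": 110},{"dp": [0,0,0],"turn": [0,0,0],"claw": 110}]}}

```text
time: 25.55
position: [0.5061, 0.1745, 0.1731]
tool_rot: [2.237, 2.199, 0.009]
ft_force: [-0.2, 0.3, -0.3]
width: 0.569
grasp_force: 0.0
```

Run:
```python
from h import *
plan((.5032,.2378,.17,89.7),(.5032,.2378,.099,89.7),(.5032,.2378,.099,-0.5))
W,f=wblue("w8")
z=W[...,2]; rects(W,(z>.11)&(z<.13))
```

```text
t 25.6 pos [0.5061 0.1745 0.1731] yaw -0.97 tilt [0.0074 0.0009] q1,q6 [6.3 7.3] w 0.569 gf 0.0 F [-0.2  0.3 -0.3]
turn 1.559 dp [-0.32 -6.33  0.31]
turn -0.0 dp [0.  0.  7.1]
turn -1.567 dp [0. 0. 0.]
px [276 214] n 2772 mean [0.5044 0.1768 0.0776] zmax 0.0802 rect [505.7 175.4] [41.9 37.3] 89.0
px [274 123] n 2917 mean [0.5046 0.2385 0.119 ] zmax 0.1206 rect [504.5 238.5] [13.8 61.9] 89.0
```

{"name": "send_rows", "arguments": {"steps": [{"dp": [0,0,0],"turn": [0,0,-0.145],"claw": 130},{"dp": [0,0,0],"turn": [0,0,-0.145],"claw": 130},{"dp": [0,0,0],"turn": [0,0,-0.145],"claw": 130},{"dp": [0,0,0],"turn": [0,0,-0.145],"claw": 130},{"dp": [0,0,0],"turn": [0,0,-0.145],"claw": 130},{"dp": [0,0,0],"turn": [0,0,-0.145],"claw": 130},{"dp": [0,0,0],"turn": [0,0,-0.145],"claw": 130},{"dp": [0,0,0],"turn": [0,0,-0.145],"claw": 130},{"dp": [0,0,0],"turn": [0,0,-0.145],"claw": 130},{"dp": [0,0,0],"turn": [0,0,-0.145],"claw": 130}]}}

```text
time: 26.6
position: [0.5023, 0.1739, 0.1668]
tool_rot: [-0.207, -3.131, 0.001]
ft_force: [-0.6, 0.6, -0.2]
width: 0.49
grasp_force: 0.0
```

{"name": "send_rows", "arguments": {"steps": [{"dp": [0,3.2,0],"turn": [0,0,-0.13],"claw": 130},{"dp": [0.2,3.1,0],"turn": [0,0,0],"claw": 130},{"dp": [0,0,0],"turn": [0,0,0],"claw": 130},{"dp": [0,0,0],"turn": [0,0,0],"claw": 130},{"dp": [0,0,0],"turn": [0,0,0],"claw": 130}]}}

```text
time: 27.1
position: [0.5056, 0.2361, 0.1679]
tool_rot: [-0.013, -3.139, 0.001]
ft_force: [-0.0, -0.2, 0.1]
width: 0.494
grasp_force: 0.0
```

Run:
```python
from h import *
plan((.5032,.2378,.17,89.7),(.5032,.2378,.099,89.7))
```

```text
t 27.1 pos [0.5056 0.2361 0.1679] yaw 89.54 tilt [-0.0021 -0.0008] q1,q6 [ 12.9 -76.7] w 0.494 gf 0.0 F [-0.  -0.2  0.1]
turn -0.003 dp [ 0.24  0.17 -0.21]
turn -0.0 dp [0.  0.  7.1]
```

{"name": "send_rows", "arguments": {"steps": [{"dp": [0.2,0.15,1.7],"turn": [0,0,0],"claw": 130},{"dp": [0,0,2.7],"turn": [0,0,0],"claw": 130},{"dp": [0,0,2.5],"turn": [0,0,0],"claw": 130},{"dp": [0,0,0],"turn": [0,0,0],"claw": 130},{"dp": [0,0,0],"turn": [0,0,0],"claw": 255},{"dp": [0,0,0],"turn": [0,0,0],"claw": 255},{"dp": [0,0,0],"turn": [0,0,0],"claw": 255},{"dp": [0,0,0],"turn": [0,0,0],"claw": 255},{"dp": [0,0,0],"turn": [0,0,0],"claw": 255}]}}

```text
time: 28.0
position: [0.5051, 0.2385, 0.1014]
tool_rot: [0.012, 3.14, 0.0]
ft_force: [-0.1, -0.8, 5.7]
width: 0.158
grasp_force: 25.0
```

{"name": "send_rows", "arguments": {"steps": [{"dp": [0,0,0],"turn": [0,0,0.08],"claw": 255},{"dp": [0,0,0],"turn": [0,0,0.08],"claw": 255},{"dp": [0,0,0],"turn": [0,0,0.08],"claw": 255},{"dp": [0,0,0],"turn": [0,0,0.08],"claw": 255},{"dp": [0,0,0],"turn": [0,0,0.08],"claw": 255},{"dp": [0,0,0],"turn": [0,0,0.08],"claw": 255},{"dp": [0,0,0],"turn": [0,0,0.08],"claw": 255},{"dp": [0,0,0],"turn": [0,0,0.08],"claw": 255},{"dp": [0,0,0],"turn": [0,0,0.08],"claw": 255},{"dp": [0,0,0],"turn": [0,0,0.08],"claw": 255}]}}

```text
time: 29.0
position: [0.5046, 0.2375, 0.1014]
tool_rot: [1.238, 2.886, -0.002]
ft_force: [-2.3, -5.7, 8.8]
width: 0.16
grasp_force: 25.0
```

Run:
```python
from h import *
plan((.5037,.2375,.098,-0.5))
```

```text
t 29.0 pos [0.5046 0.2375 0.1014] yaw 43.56 tilt [ 0.0007 -0.0017] q1,q6 [ 13.1 -30.4] w 0.16 gf 25.0 F [-2.3 -5.7  8.8]
turn 0.769 dp [-0.01 -0.09  0.34]
```

{"name": "send_rows", "arguments": {"steps": [{"dp": [0,0,0],"turn": [0,0,0.086],"claw": 255},{"dp": [0,0,0],"turn": [0,0,0.086],"claw": 255},{"dp": [0,0,0],"turn": [0,0,0.086],"claw": 255},{"dp": [0,0,0],"turn": [0,0,0.086],"claw": 255},{"dp": [0,0,0],"turn": [0,0,0.086],"claw": 255},{"dp": [0,0,0],"turn": [0,0,0.086],"claw": 255},{"dp": [0,0,0],"turn": [0,0,0.086],"claw": 255},{"dp": [0,0,0],"turn": [0,0,0.086],"claw": 255},{"dp": [0,0,0],"turn": [0,0,0.086],"claw": 255},{"dp": [0,0,0],"turn": [0,0,0],"claw": 255}]}}

```text
time: 30.0
position: [0.5037, 0.2372, 0.1014]
tool_rot: [2.235, 2.206, -0.005]
ft_force: [-7.6, -7.1, 11.7]
width: 0.154
grasp_force: 25.0
```

{"name": "send_rows", "arguments": {"steps": [{"dp": [0,0,0],"turn": [0,0,0],"claw": 255},{"dp": [0,0,0],"turn": [0,0,0],"claw": 120},{"dp": [0,0,0],"turn": [0,0,0],"claw": 120},{"dp": [0,0,0],"turn": [0,0,0],"claw": 120},{"dp": [0,0,-3],"turn": [0,0,0],"claw": 70},{"dp": [0,0,-4],"turn": [0,0,0],"claw": 70},{"dp": [0,0,0],"turn": [0,0,0],"claw": 70},{"dp": [0,0,0],"turn": [0,0,0],"claw": 70}]}}

```text
time: 30.8
position: [0.5049, 0.2387, 0.1711]
tool_rot: [2.233, 2.209, 0.003]
ft_force: [0.1, -0.2, -1.3]
width: 0.724
grasp_force: 0.0
```

Run:
```python
from h import *
from cell import get_image
plan((.4465,-.1150,.17,4),(.4465,-.1150,.042,4))
d=get_image("top");W=cloud(d);f=d["frame"].astype(int);rects(W,(f[...,2]>f[...,0]+50)&(f[...,2]>80)&(W[...,2]>.06)&(W[...,2]<.085)&(W[...,1]<.1))
W,f=wblue("w9");z=W[...,2]; rects(W,(z>.11)&(z<.13))
```

```text
t 30.8 pos [0.5049 0.2387 0.1711] yaw -0.62 tilt [0.0023 0.0007] q1,q6 [13.1 13.7] w 0.724 gf 0.0 F [ 0.1 -0.2 -1.3]
turn -0.081 dp [-34.88  -8.29   0.11]
turn -0.0 dp [ 0.   0.  12.8]
px [370 253] n 288 mean [ 0.4427 -0.1137  0.0711] zmax 0.0745 rect [ 444.5 -114.5] [37.  40.9] 3.9
px [280 232] n 2405 mean [0.5045 0.2413 0.1188] zmax 0.1204 rect [504.4 239.2] [61. 14.] 89.7
```

{"name": "send_rows", "arguments": {"steps": [{"dp": [0,0,0],"turn": [0,0,-0.08],"claw": 70},{"dp": [-4.3,-1.05,0],"turn": [0,0,0],"claw": 70},{"dp": [-4.3,-1.05,0],"turn": [0,0,0],"claw": 70},{"dp": [-4.3,-1.05,0],"turn": [0,0,0],"claw": 70},{"dp": [-4.3,-1.05,0],"turn": [0,0,0],"claw": 70},{"dp": [-4.3,-1.05,0],"turn": [0,0,0],"claw": 70},{"dp": [-4.3,-1.05,0],"turn": [0,0,0],"claw": 70},{"dp": [-4.3,-1.05,0],"turn": [0,0,0],"claw": 70},{"dp": [-4.3,-1.05,1],"turn": [0,0,0],"claw": 70},{"dp": [0,0,1],"turn": [0,0,0],"claw": 70}]}}

```text
time: 31.9
position: [0.4431, -0.1148, 0.1491]
tool_rot: [-2.15, -2.29, 0.002]
ft_force: [0.0, 1.0, -0.8]
width: 0.727
grasp_force: 0.0
```

{"name": "send_rows", "arguments": {"steps": [{"dp": [0,0,0],"turn": [0,0,0],"claw": 70},{"dp": [0,0,0],"turn": [0,0,0],"claw": 70}]}}

```text
time: 32.1
position: [0.4435, -0.1093, 0.1492]
tool_rot: [-2.141, -2.295, 0.0]
ft_force: [0.5, 0.4, 1.0]
width: 0.724
grasp_force: 0.0
```

Run:
```python
from h import *
plan((.4457,-.1145,.15,3.9),(.4457,-.1145,.042,3.9))
W,f=wblue("w10")
```

```text
t 32.1 pos [ 0.4435 -0.1093  0.1492] yaw 3.98 tilt [-0.0023  0.0017] q1,q6 [-28.8 -32.8] w 0.724 gf 0.0 F [0.5 0.4 1. ]
turn 0.001 dp [-0.54  0.18 -0.08]
turn -0.0 dp [ 0.   0.  10.8]
px [286 224] n 1632 mean [ 0.4474 -0.1091  0.0692] zmax 0.0716 rect [ 448.3 -113.2] [34.2 41.9] 4.4
```

{"name": "send_rows", "arguments": {"steps": [{"dp": [-0.5,0.2,0],"turn": [0,0,0],"claw": 70},{"dp": [0,0,3],"turn": [0,0,0],"claw": 70},{"dp": [0,0,3],"turn": [0,0,0],"claw": 70},{"dp": [0,0,2.7],"turn": [0,0,0],"claw": 70},{"dp": [0,0,2],"turn": [0,0,0],"claw": 70},{"dp": [0,0,0],"turn": [0,0,0],"claw": 70},{"dp": [0,0,0],"turn": [0,0,0],"claw": 70},{"dp": [0,0,0],"turn": [0,0,0],"claw": 70}]}}

```text
time: 32.95
position: [0.4477, -0.1157, 0.0446]
tool_rot: [2.141, 2.296, 0.001]
ft_force: [-0.3, 0.5, -0.9]
width: 0.725
grasp_force: 0.0
```

{"name": "send_rows", "arguments": {"steps": [{"dp": [0.1,-0.1,0.25],"turn": [0,0,0],"claw": 70},{"dp": [0,0,0],"turn": [0,0,0],"claw": 255},{"dp": [0,0,0],"turn": [0,0,0],"claw": 255},{"dp": [0,0,0],"turn": [0,0,0],"claw": 255},{"dp": [0,0,0],"turn": [0,0,0],"claw": 255},{"dp": [0,0,0],"turn": [0,0,0],"claw": 255},{"dp": [0,0,0],"turn": [0,0,0],"claw": 255}]}}

```text
time: 33.65
position: [0.4455, -0.1146, 0.0408]
tool_rot: [2.143, 2.297, -0.0]
ft_force: [-0.3, 0.0, 0.6]
width: 0.331
grasp_force: 24.6
```

{"name": "send_rows", "arguments": {"steps": [{"dp": [0,0,-2],"turn": [0,0,0],"claw": 255},{"dp": [0,0,-3],"turn": [0,0,0],"claw": 255},{"dp": [0,0,-3],"turn": [0,0,0],"claw": 255},{"dp": [0,0,-3],"turn": [0,0,0],"claw": 255},{"dp": [0,0,-2],"turn": [0,0,0],"claw": 255},{"dp": [0,0,0],"turn": [0,0,0],"claw": 255},{"dp": [0,0,0],"turn": [0,0,0],"claw": 255},{"dp": [0,0,0],"turn": [0,0,0],"claw": 255}]}}

```text
time: 34.45
position: [0.4444, -0.114, 0.1691]
tool_rot: [-2.142, -2.295, 0.001]
ft_force: [-0.4, 0.6, -1.2]
width: 0.331
grasp_force: 24.6
```

Run:
```python
from h import *
plan((.441,.2385,.17,89.3),(.441,.2385,.05,89.3))
```

```text
t 34.5 pos [ 0.4444 -0.114   0.1691] yaw 3.95 tilt [-0.0025  0.0014] q1,q6 [-29.3 -33.2] w 0.331 gf 24.6 F [-0.4  0.6 -1.2]
turn -1.49 dp [ 0.78 35.24 -0.09]
turn -0.0 dp [ 0.  0. 12.]
```

{"name": "send_rows", "arguments": {"steps": [{"dp": [0,0,0],"turn": [0,0,-0.145],"claw": 255},{"dp": [0,0,0],"turn": [0,0,-0.145],"claw": 255},{"dp": [0,0,0],"turn": [0,0,-0.145],"claw": 255},{"dp": [0,0,0],"turn": [0,0,-0.145],"claw": 255},{"dp": [0,0,0],"turn": [0,0,-0.145],"claw": 255},{"dp": [0,0,0],"turn": [0,0,-0.145],"claw": 255},{"dp": [0,0,0],"turn": [0,0,-0.145],"claw": 255},{"dp": [0,0,0],"turn": [0,0,-0.145],"claw": 255},{"dp": [0,0,0],"turn": [0,0,-0.145],"claw": 255},{"dp": [0,0,0],"turn": [0,0,-0.145],"claw": 255}]}}

```text
time: 35.45
position: [0.4445, -0.114, 0.1689]
tool_rot: [-0.072, -3.138, -0.002]
ft_force: [-0.1, -1.1, -0.8]
width: 0.333
grasp_force: 24.6
```

{"name": "send_rows", "arguments": {"steps": [{"dp": [0.1,3.9,0],"turn": [0,0,-0.04],"claw": 255},{"dp": [0.1,3.9,0],"turn": [0,0,0],"claw": 255},{"dp": [0.1,3.9,0],"turn": [0,0,0],"claw": 255},{"dp": [0.1,3.9,0],"turn": [0,0,0],"claw": 255},{"dp": [0.1,3.9,0],"turn": [0,0,0],"claw": 255},{"dp": [0.1,3.9,0],"turn": [0,0,0],"claw": 255},{"dp": [0.1,3.9,0],"turn": [0,0,0],"claw": 255},{"dp": [0,3.9,0],"turn": [0,0,0],"claw": 255},{"dp": [0,3.9,0],"turn": [0,0,0],"claw": 255},{"dp": [0,0,0],"turn": [0,0,0],"claw": 255}]}}

```text
time: 36.45
position: [0.4427, 0.24, 0.169]
tool_rot: [-0.012, -3.139, -0.001]
ft_force: [-0.0, -1.1, -1.7]
width: 0.33
grasp_force: 24.6
```

{"name": "send_rows", "arguments": {"steps": [{"dp": [0,0,0],"turn": [0,0,0],"claw": 255}]}}

```text
time: 36.55
position: [0.4429, 0.2369, 0.1689]
tool_rot: [-0.015, -3.138, 0.002]
ft_force: [-0.4, -1.3, -0.9]
width: 0.331
grasp_force: 24.6
```

Run:
```python
from h import *
plan((.441,.2385,.0502,89.3)); wblue("w11")
```

```text
t 36.5 pos [0.4429 0.2369 0.1689] yaw 89.46 tilt [-0.0031 -0.0012] q1,q6 [ 14.6 -74.9] w 0.331 gf 24.6 F [-0.4 -1.3 -0.9]
turn 0.003 dp [ 0.19  0.16 11.87]
```

View pics/w11.png

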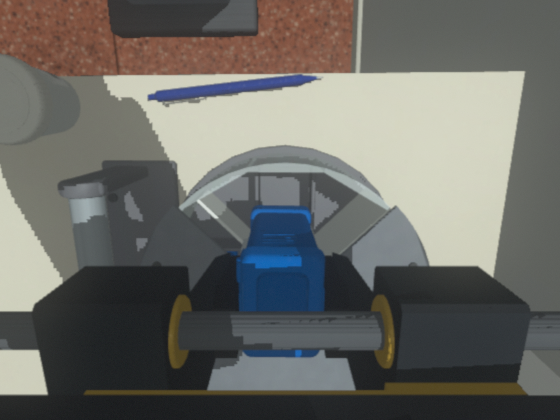

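The nest is visible at columns 250-312, with the cartridge centred at 281. Lowering.

{"name": "send_rows", "arguments": {"steps": [{"dp": [0.2,0.1,2],"turn": [0,0,0],"claw": 255},{"dp": [0,0,2],"turn": [0,0,0],"claw": 255},{"dp": [0,0,2],"turn": [0,0,0],"claw": 255},{"dp": [0,0,1.5],"turn": [0,0,0],"claw": 255},{"dp": [0,0,1.2],"turn": [0,0,0],"claw": 255},{"dp": [0,0,1.2],"turn": [0,0,0],"claw": 255},{"dp": [0,0,1],"turn": [0,0,0],"claw": 255},{"dp": [0,0,0.9],"turn": [0,0,0],"claw": 255},{"dp": [0,0,0],"turn": [0,0,0],"claw": 255},{"dp": [0,0,0],"turn": [0,0,0],"claw": 255}]}}

```text
time: 37.6
position: [0.4423, 0.2376, 0.0528]
tool_rot: [-0.018, -3.142, 0.0]
ft_force: [-0.0, -0.5, -0.2]
width: 0.329
grasp_force: 24.6
```

{"name": "send_rows", "arguments": {"steps": [{"dp": [0,0,0.35],"turn": [0,0,0],"claw": 255},{"dp": [0,0,0],"turn": [0,0,0],"claw": 255},{"dp": [0,0,0],"turn": [0,0,0],"claw": 110},{"dp": [0,0,0],"turn": [0,0,0],"claw": 110},{"dp": [0,0,0],"turn": [0,0,0],"claw": 110},{"dp": [0,0,-2],"turn": [0,0,0],"claw": 110},{"dp": [0,0,-4],"turn": [0,0,0],"claw": 110},{"dp": [0,0,-4],"turn": [0,0,0],"claw": 110},{"dp": [0,0,-2],"turn": [0,0,0],"claw": 110},{"dp": [0,0,0],"turn": [0,0,0],"claw": 110}]}}

```text
time: 38.6
position: [0.4445, 0.2383, 0.1729]
tool_rot: [0.018, 3.134, 0.003]
ft_force: [0.6, 0.7, 0.3]
width: 0.567
grasp_force: 0.0
```

Run:
```python
from h import *
from cell import get_image
plan((.504,.238,.17,-0.5))
W,f=wblue("w12")
z=W[...,2]; rects(W,(z>.11)&(z<.13))
d=get_image("top");W=cloud(d);f=d["frame"].astype(int);rects(W,(f[...,2]>f[...,0]+50)&(f[...,2]>80)&(W[...,2]>.05)&(W[...,2]<.09))
```

```text
t 38.6 pos [0.4445 0.2383 0.1729] yaw 89.33 tilt [0.0071 0.0019] q1,q6 [ 14.7 -74.7] w 0.567 gf 0.0 F [0.6 0.7 0.3]
turn 1.568 dp [0.02 5.95 0.29]
px [279 210] n 2743 mean [0.4411 0.2373 0.0777] zmax 0.0803 rect [442.5 238.6] [36.3 42.1] 88.9
px [282 309] n 258 mean [0.4975 0.238  0.1118] zmax 0.1134 rect [497.5 237.8] [58.7  1.9] 89.1
```

{"name": "send_rows", "arguments": {"steps": [{"dp": [0,0,0],"turn": [0,0,0.145],"claw": 130},{"dp": [0,0,0],"turn": [0,0,0.145],"claw": 130},{"dp": [0,0,0],"turn": [0,0,0.145],"claw": 130},{"dp": [0,0,0],"turn": [0,0,0.145],"claw": 130},{"dp": [0,0,0],"turn": [0,0,0.145],"claw": 130},{"dp": [0,0,0],"turn": [0,0,0.145],"claw": 130},{"dp": [0,0,0],"turn": [0,0,0.145],"claw": 130},{"dp": [0,0,0],"turn": [0,0,0.145],"claw": 130},{"dp": [0,0,0],"turn": [0,0,0.145],"claw": 130},{"dp": [0,0,0],"turn": [0,0,0.145],"claw": 130}]}}

```text
time: 39.7
position: [0.4408, 0.2371, 0.1668]
tool_rot: [-2.103, -2.331, 0.005]
ft_force: [0.7, -0.1, -0.4]
width: 0.488
grasp_force: 0.0
```

{"name": "send_rows", "arguments": {"steps": [{"dp": [0,3.1,0],"turn": [0,0,0.12],"claw": 130},{"dp": [0,3.1,0],"turn": [0,0,0],"claw": 130},{"dp": [0,0,0],"turn": [0,0,0],"claw": 130},{"dp": [0,0,0],"turn": [0,0,0],"claw": 130},{"dp": [0,0,0],"turn": [0,0,0],"claw": 130}]}}

```text
time: 40.2
position: [0.5023, 0.2404, 0.1676]
tool_rot: [-2.232, -2.208, 0.004]
ft_force: [0.6, -0.5, 0.4]
width: 0.49
grasp_force: 0.0
```

Run:
```python
from h import *
plan((.504,.238,.17,-0.5),(.504,.238,.099,-0.5))
```

```text
t 40.2 pos [0.5023 0.2404 0.1676] yaw -0.61 tilt [-0.0033 -0.0007] q1,q6 [13.4 14. ] w 0.49 gf 0.0 F [ 0.6 -0.5  0.4]
turn -0.002 dp [-0.24  0.17 -0.24]
turn -0.0 dp [0.  0.  7.1]
```

{"name": "send_rows", "arguments": {"steps": [{"dp": [-0.2,0.1,1.7],"turn": [0,0,0],"claw": 130},{"dp": [0,0,2.7],"turn": [0,0,0],"claw": 130},{"dp": [0,0,2.5],"turn": [0,0,0],"claw": 130},{"dp": [0,0,0],"turn": [0,0,0],"claw": 130},{"dp": [0,0,0],"turn": [0,0,0],"claw": 255},{"dp": [0,0,0],"turn": [0,0,0],"claw": 255},{"dp": [0,0,0],"turn": [0,0,0],"claw": 255},{"dp": [0,0,0],"turn": [0,0,0],"claw": 255},{"dp": [0,0,0],"turn": [0,0,0],"claw": 255}]}}

```text
time: 41.1
position: [0.5037, 0.2388, 0.1013]
tool_rot: [-2.232, -2.208, 0.003]
ft_force: [-8.5, -0.9, 8.9]
width: 0.157
grasp_force: 25.0
```

{"name": "send_rows", "arguments": {"steps": [{"dp": [0,0,0],"turn": [0,0,0.08],"claw": 255},{"dp": [0,0,0],"turn": [0,0,0.08],"claw": 255},{"dp": [0,0,0],"turn": [0,0,0.08],"claw": 255},{"dp": [0,0,0],"turn": [0,0,0.08],"claw": 255},{"dp": [0,0,0],"turn": [0,0,0.08],"claw": 255},{"dp": [0,0,0],"turn": [0,0,0.08],"claw": 255},{"dp": [0,0,0],"turn": [0,0,0.08],"claw": 255},{"dp": [0,0,0],"turn": [0,0,0.08],"claw": 255},{"dp": [0,0,0],"turn": [0,0,0.08],"claw": 255},{"dp": [0,0,0],"turn": [0,0,0.08],"claw": 255}]}}

```text
time: 42.1
position: [0.504, 0.2388, 0.1013]
tool_rot: [-2.919, -1.161, 0.003]
ft_force: [-6.7, -1.2, 7.3]
width: 0.16
grasp_force: 25.0
```

{"name": "send_rows", "arguments": {"steps": [{"dp": [0,0,0],"turn": [0,0,0.083],"claw": 255},{"dp": [0,0,0],"turn": [0,0,0.083],"claw": 255},{"dp": [0,0,0],"turn": [0,0,0.083],"claw": 255},{"dp": [0,0,0],"turn": [0,0,0.083],"claw": 255},{"dp": [0,0,0],"turn": [0,0,0.083],"claw": 255},{"dp": [0,0,0],"turn": [0,0,0.083],"claw": 255},{"dp": [0,0,0],"turn": [0,0,0.083],"claw": 255},{"dp": [0,0,0],"turn": [0,0,0.083],"claw": 255},{"dp": [0,0,0],"turn": [0,0,0.07],"claw": 255},{"dp": [0,0,0],"turn": [0,0,0],"claw": 255}]}}

```text
time: 43.1
position: [0.5041, 0.2385, 0.1013]
tool_rot: [3.141, 0.038, -0.003]
ft_force: [-6.2, -2.8, 6.6]
width: 0.158
grasp_force: 25.0
```

Run:
```python
from h import *
plan((.504,.238,.099,-90.6))
```

```text
t 43.1 pos [0.5041 0.2385 0.1013] yaw -88.63 tilt [-0.0016 -0.0004] q1,q6 [ 13.1 101.8] w 0.158 gf 25.0 F [-6.2 -2.8  6.6]
turn 0.034 dp [-0.01  0.05  0.23]
```

{"name": "send_rows", "arguments": {"steps": [{"dp": [0,0,0],"turn": [0,0,0.025],"claw": 255},{"dp": [0,0,0],"turn": [0,0,0],"claw": 255},{"dp": [0,0,0],"turn": [0,0,0],"claw": 255},{"dp": [0,0,0],"turn": [0,0,0],"claw": 120},{"dp": [0,0,0],"turn": [0,0,0],"claw": 120},{"dp": [0,0,0],"turn": [0,0,0],"claw": 120},{"dp": [0,0,-3],"turn": [0,0,0],"claw": 120},{"dp": [0,0,-4],"turn": [0,0,0],"claw": 120},{"dp": [0,0,0],"turn": [0,0,0],"claw": 120},{"dp": [0,0,0],"turn": [0,0,0],"claw": 120}]}}

```text
time: 44.1
position: [0.5058, 0.2388, 0.1713]
tool_rot: [-3.141, -0.001, -0.004]
ft_force: [0.6, -0.2, -1.0]
width: 0.527
grasp_force: 0.0
```

Run:
```python
from h import *
from cell import get_image
W,f=wblue("w13");z=W[...,2]; rects(W,(z>.11)&(z<.13))
for n in ("top","side"):
    d=get_image(n);W=cloud(d);z=W[...,2];f=d["frame"].astype(int);b=f[...,2]>f[...,0]+50
    print(n);rects(W,~b&(z>.05)&(z<.078)&(abs(W[...,1]+.1)<.1)&(W[...,0]<.7)&(W[...,0]>.4))
    rects(W,(z>.078)&(z<.11)&(abs(W[...,1]-.1)<.04)&(W[...,0]<.65)&(W[...,0]>.35))
    cv2.imwrite(f"pics/{n}2.png",cv2.cvtColor(d["frame"],cv2.COLOR_RGB2BGR))
plan((.6125,-.118,.17,-93.5),(.6125,-.118,.17,86.5))
```

```text
px [33 69] n 3524 mean [0.5972 0.365  0.1204] zmax 0.129 rect [596.6 365.2] [ 4.4 70.8] 88.5
px [281 236] n 2343 mean [0.5076 0.2385 0.1189] zmax 0.1204 rect [505.5 238.5] [61.1 13.9] 0.2
top
px [369 179] n 114 mean [ 0.6112 -0.1169  0.0656] zmax 0.0706 rect [ 611.6 -118.1] [13.1 39.2] 86.1
px [368 213] n 113 mean [ 0.5334 -0.1123  0.0659] zmax 0.0701 rect [ 534.2 -113.5] [12.6 39.9] 86.7
px [270 226] n 836 mean [0.4987 0.1047 0.0907] zmax 0.0958 rect [500.4 104.8] [ 29.1 175.8] 89.2
px [255 225] n 60 mean [0.4997 0.1376 0.09  ] zmax 0.0924 rect [501.3 137.5] [ 4.7 61.6] 89.8
side
px [275 301] n 392 mean [ 0.5352 -0.1165  0.0612] zmax 0.0679 rect [ 535.6 -113.2] [15.7 38.8] 86.8
px [329 301] n 389 mean [ 0.6124 -0.1209  0.0613] zmax 0.0678 rect [ 613.3 -119.2] [13.6 40.1] 87.8
px [245 203] n 95 mean [0.504  0.1374 0.0878] zmax 0.0904 rect [504.4 136.9] [62.4  5.9] 0.2
px [243 213] n 1114 mean [0.4998 0.0999 0.0872] zmax 0.0936 rect [501.1 114.4] [ 51.  175.7] 89.3
t 44.2 pos [0.504  0.2383 0.1687] yaw -89.96 tilt [-0.0025 -0.0006] q1,q6 [ 13.1 103.1] w 0.53 gf 0.0 F [ 0.1  0.  -0.8]
turn 0.062 dp [13.01 34.9  -0.13]
turn -0.0 dp [0. 0. 0.]
```

{"name": "send_rows", "arguments": {"steps": [{"dp": [0,0,0],"turn": [0,0,0.058],"claw": 120},{"dp": [0.58,3.88,0],"turn": [0,0,0],"claw": 120},{"dp": [0.58,3.88,0],"turn": [0,0,0],"claw": 120},{"dp": [0.58,3.88,0],"turn": [0,0,0],"claw": 120},{"dp": [0.58,3.88,0],"turn": [0,0,0],"claw": 120},{"dp": [0.58,3.88,0],"turn": [0,0,0],"claw": 120},{"dp": [0.58,3.88,0],"turn": [0,0,0],"claw": 120},{"dp": [0.58,3.88,0],"turn": [0,0,0],"claw": 120},{"dp": [0.58,3.88,0],"turn": [0,0,0],"claw": 120},{"dp": [0.58,3.88,0],"turn": [0,0,0],"claw": 120}]}}

```text
time: 45.25
position: [0.5362, -0.1143, 0.1687]
tool_rot: [-3.139, 0.09, 0.004]
ft_force: [0.2, 0.5, -0.1]
width: 0.527
grasp_force: 0.0
```

{"name": "send_rows", "arguments": {"steps": [{"dp": [0,0,2],"turn": [0,0,0],"claw": 120},{"dp": [0,0,0],"turn": [0,0,0],"claw": 120},{"dp": [0,0,0],"turn": [0,0,0],"claw": 120}]}}

```text
time: 45.55
position: [0.536, -0.1123, 0.1489]
tool_rot: [-3.139, 0.09, 0.005]
ft_force: [0.0, 0.9, 0.1]
width: 0.533
grasp_force: 0.0
```

Run:
```python
from h import *
plan((.5357,-.1135,.15,-93.3),(.5357,-.1135,.040,-93.3))
W,f=wblue("w14");z=W[...,2]; rects(W,(z>.05)&(z<.075)&(W[...,0]<.7)&(W[...,0]>.4)&(W[...,1]<-.05),100)
```

```text
t 45.5 pos [ 0.536  -0.1123  0.1489] yaw -93.28 tilt [-0.0032  0.0016] q1,q6 [-24.3  69. ] w 0.533 gf 0.0 F [0.  0.9 0.1]
turn 0.0 dp [-0.02  0.12 -0.11]
turn -0.0 dp [ 0.  0. 11.]
px [281  97] n 1395 mean [ 0.6157 -0.1169  0.0656] zmax 0.0676 rect [ 615.4 -117. ] [12.8 39.6] 86.3
px [281 218] n 1120 mean [ 0.5395 -0.1125  0.0652] zmax 0.0675 rect [ 538.1 -112.3] [12.7 39.1] 87.4
```

{"name": "send_rows", "arguments": {"steps": [{"dp": [0,0.05,3],"turn": [0,0,0],"claw": 120},{"dp": [0,0,3],"turn": [0,0,0],"claw": 120},{"dp": [0,0,3],"turn": [0,0,0],"claw": 120},{"dp": [0,0,2.1],"turn": [0,0,0],"claw": 120},{"dp": [0,0,0],"turn": [0,0,0],"claw": 120},{"dp": [0,0,0],"turn": [0,0,0],"claw": 120},{"dp": [0,0,0],"turn": [0,0,0],"claw": 120}], "newtons": 45}}

```text
time: 46.3
position: [0.5382, -0.1135, 0.0409]
tool_rot: [3.139, -0.089, 0.003]
ft_force: [0.5, 0.3, -1.4]
width: 0.53
grasp_force: 0.0
```

{"name": "send_rows", "arguments": {"steps": [{"dp": [-0.1,0,0.1],"turn": [0,0,0],"claw": 120},{"dp": [0,0,0],"turn": [0,0,0],"claw": 255},{"dp": [0,0,0],"turn": [0,0,0],"claw": 255},{"dp": [0,0,0],"turn": [0,0,0],"claw": 255},{"dp": [0,0,0],"turn": [0,0,0],"claw": 255},{"dp": [0,0,0],"turn": [0,0,0],"claw": 255},{"dp": [0,0,0],"turn": [0,0,0],"claw": 255},{"dp": [0,0,0],"turn": [0,0,0],"claw": 255}]}}

```text
time: 47.1
position: [0.5359, -0.1134, 0.038]
tool_rot: [-3.14, 0.09, 0.001]
ft_force: [-0.0, -0.3, -0.4]
width: 0.141
grasp_force: 45.0
```

{"name": "send_rows", "arguments": {"steps": [{"dp": [0,0,-2],"turn": [0,0,0],"claw": 255},{"dp": [0,0,-3],"turn": [0,0,0],"claw": 255},{"dp": [0,0,-3],"turn": [0,0,0],"claw": 255},{"dp": [0,0,-3],"turn": [0,0,0],"claw": 255},{"dp": [0,0,-3],"turn": [0,0,0],"claw": 255},{"dp": [0,0,0],"turn": [0,0,0],"claw": 255},{"dp": [0,0,0],"turn": [0,0,-0.045],"claw": 255},{"dp": [0,0,0],"turn": [0,0,0],"claw": 255},{"dp": [0,0,0],"turn": [0,0,0],"claw": 255}]}}

```text
time: 48.0
position: [0.5354, -0.1132, 0.1769]
tool_rot: [-3.141, 0.021, 0.003]
ft_force: [0.2, -0.2, -0.7]
width: 0.132
grasp_force: 45.0
```

Run:
```python
from h import *
plan((.467,.1065,.18,-90.7),(.467,.1065,.14,-90.7))
```

```text
t 48.0 pos [ 0.5354 -0.1132  0.1769] yaw -90.76 tilt [-0.0018  0.0008] q1,q6 [-24.4  66.4] w 0.132 gf 45.0 F [ 0.2 -0.2 -0.7]
turn -0.001 dp [ -7.11 -21.88  -0.31]
turn -0.0 dp [0. 0. 4.]
```

{"name": "send_rows", "arguments": {"steps": [{"dp": [-1,-3.1,0],"turn": [0,0,0],"claw": 255},{"dp": [-1,-3.1,0],"turn": [0,0,0],"claw": 255},{"dp": [-1,-3.1,0],"turn": [0,0,0],"claw": 255},{"dp": [-1,-3.1,0],"turn": [0,0,0],"claw": 255},{"dp": [-1,-3.1,0],"turn": [0,0,0],"claw": 255},{"dp": [-1,-3.1,0],"turn": [0,0,0],"claw": 255},{"dp": [-1,-3.1,0],"turn": [0,0,0],"claw": 255},{"dp": [0,0,0.5],"turn": [0,0,0],"claw": 255},{"dp": [0,0,0],"turn": [0,0,0],"claw": 255},{"dp": [0,0,0],"turn": [0,0,0],"claw": 255}]}}

```text
time: 49.0
position: [0.4688, 0.1037, 0.1727]
tool_rot: [3.141, -0.02, -0.001]
ft_force: [0.6, -0.5, -0.8]
width: 0.134
grasp_force: 45.0
```

Run:
```python
from h import *
from cell import get_image,telemetry
plan((.467,.1065,.14,-90.7))
s=telemetry.sense();W,f=wblue("w15");z=W[...,2]
m=(abs(W[...,0]-.55)<.02)&(abs(W[...,1]-.105)<.04)&(z>.06)&(z<.11)
P=W[m]; print(len(P))
for a in np.arange(.53,.57,.01):
    q=P[(abs(P[:,0]-a)<.005)&(P[:,2]>.083)]
    A=np.c_[2*q[:,1],2*q[:,2],np.ones(len(q))]; c=np.linalg.lstsq(A,(q[:,1:]**2).sum(1),rcond=None)[0]
    print(a.round(3),len(q),"y range",q[:,1].min().round(4),q[:,1].max().round(4),"fit yc,zc",c[:2].round(4),"y at max z",q[q[:,2]>np.percentile(q[:,2],80),1].mean().round(4),q[:,2].max().round(4))
d=get_image("side");W2=cloud(d)
P=W2[(abs(W2[...,0]-.54)<.03)&(abs(W2[...,1]-.105)<.03)&(W2[...,2]>.083)&(W2[...,2]<.1)]
print("side",len(P),np.round([P[:,1].min(),P[:,1].max(),P[P[:,2]>np.percentile(P[:,2],80),1].mean()],4))
f=d["frame"];cv2.imwrite("pics/s3.png",cv2.cvtColor(f,cv2.COLOR_RGB2BGR))
```

```text
t 49.0 pos [0.4688 0.1037 0.1727] yaw -90.75 tilt [-0.0008 -0.0003] q1,q6 [-1.7 89. ] w 0.134 gf 45.0 F [ 0.6 -0.5 -0.8]
turn -0.001 dp [-0.18 -0.28  3.27]
2663
0.53 368 y range 0.0956 0.1449 fit yc,zc [0.1216 0.0805] y at max z 0.1064 0.0926
0.54 667 y range 0.0955 0.145 fit yc,zc [0.1212 0.0772] y at max z 0.1057 0.0932
0.55 594 y range 0.0955 0.145 fit yc,zc [0.1138 0.0787] y at max z 0.1058 0.093
0.56 605 y range 0.0948 0.1159 fit yc,zc [0.1056 0.0816] y at max z 0.1059 0.0936
side 269 [0.0928 0.1347 0.1036]
```

View pics/w15.png

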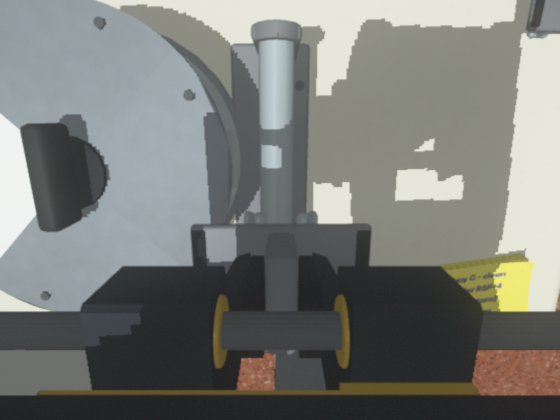

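The bar is at column ~277.5 and the clip's centre at ~281, so the clip needs about 2.7 mm more in +y.

{"name": "send_rows", "arguments": {"steps": [{"dp": [-0.1,-0.26,0],"turn": [0,0,0],"claw": 255},{"dp": [0,0,1.2],"turn": [0,0,0],"claw": 255},{"dp": [0,0,1.2],"turn": [0,0,0],"claw": 255},{"dp": [0,0,0.8],"turn": [0,0,0],"claw": 255},{"dp": [0,0,0],"turn": [0,0,0],"claw": 255},{"dp": [0,0,0],"turn": [0,0,0],"claw": 255},{"dp": [0,0,0],"turn": [0,0,0],"claw": 255}], "newtons": 55}}

```text
time: 49.8
position: [0.4681, 0.107, 0.1415]
tool_rot: [3.141, -0.019, 0.001]
ft_force: [0.3, 0.1, -1.6]
width: 0.133
grasp_force: 55.0
```

{"name": "send_rows", "arguments": {"steps": [{"dp": [0,0.05,0.5],"turn": [0,0,0],"claw": 255},{"dp": [0,0,0.5],"turn": [0,0,0],"claw": 255},{"dp": [0,0,0.5],"turn": [0,0,0],"claw": 255},{"dp": [0,0,0.3],"turn": [0,0,0],"claw": 255},{"dp": [0,0,0],"turn": [0,0,0],"claw": 255}]}}

```text
time: 50.3
position: [0.4673, 0.1065, 0.1225]
tool_rot: [-3.141, 0.019, 0.002]
ft_force: [-0.4, -0.2, -1.3]
width: 0.131
grasp_force: 55.0
```

{"name": "send_rows", "arguments": {"steps": [{"dp": [0,0,0.4],"turn": [0,0,0],"claw": 255},{"dp": [0,0,0.4],"turn": [0,0,0],"claw": 255},{"dp": [0,0,0.4],"turn": [0,0,0],"claw": 255},{"dp": [0,0,0],"turn": [0,0,0],"claw": 255}]}}

```text
time: 50.7
position: [0.4691, 0.1065, 0.1119]
tool_rot: [-3.141, 0.019, -0.005]
ft_force: [3.1, 0.8, 0.4]
width: 0.133
grasp_force: 55.0
```

{"name": "send_rows", "arguments": {"steps": [{"dp": [0,0,0.4],"turn": [0,0,0],"claw": 255},{"dp": [0,0,0.4],"turn": [0,0,0],"claw": 255},{"dp": [0,0,0.3],"turn": [0,0,0],"claw": 255},{"dp": [0,0,0],"turn": [0,0,0],"claw": 255},{"dp": [0,0,0],"turn": [0,0,0],"claw": 255}]}}

```text
time: 51.2
position: [0.4671, 0.1065, 0.1008]
tool_rot: [3.141, -0.018, -0.003]
ft_force: [-5.0, 0.0, 12.4]
width: 0.134
grasp_force: 55.0
```

{"name": "send_rows", "arguments": {"steps": [{"dp": [0,0,0.2],"turn": [0,0,0],"claw": 255},{"dp": [0,0,0.15],"turn": [0,0,0],"claw": 255},{"dp": [0,0,0],"turn": [0,0,0],"claw": 255}]}}

```text
time: 51.5
position: [0.4673, 0.1066, 0.1006]
tool_rot: [3.141, -0.017, -0.003]
ft_force: [-20.2, -0.9, 46.9]
width: 0.131
grasp_force: 55.0
```

Hard stop at z = 0.1006: the clip is home. Release, rise, and check.

{"name": "send_rows", "arguments": {"steps": [{"dp": [0,0,-0.35],"turn": [0,0,0],"claw": 255},{"dp": [0,0,0],"turn": [0,0,0],"claw": 130},{"dp": [0,0,0],"turn": [0,0,0],"claw": 130},{"dp": [0,0,0],"turn": [0,0,0],"claw": 130},{"dp": [0,0,0],"turn": [0,0,0],"claw": 130},{"dp": [0,0,-2],"turn": [0,0,0],"claw": 130},{"dp": [0,0,-4],"turn": [0,0,0],"claw": 130},{"dp": [0,0,-1.5],"turn": [0,0,0],"claw": 130},{"dp": [0,0,0],"turn": [0,0,0],"claw": 130},{"dp": [0,0,0],"turn": [0,0,0],"claw": 130}]}}

```text
time: 52.5
position: [0.4674, 0.1064, 0.1745]
tool_rot: [3.142, -0.019, -0.001]
ft_force: [0.6, -1.0, -0.4]
width: 0.491
grasp_force: 0.0
```

Run:
```python
from h import *
W,f=wblue("w16");z=W[...,2]
print("fin");rects(W,(z>.118)&(z<.145)&(abs(W[...,1]-.105)<.03))
print("crown");rects(W,(z>.0945)&(z<.104)&(abs(W[...,1]-.105)<.06)&(W[...,0]<.55),50)
plan((.613,-.118,.175,-93.8))
```

```text
fin
px [281 237] n 1508 mean [0.4708 0.1064 0.1285] zmax 0.1304 rect [469.1 106.6] [12.4 39.9] 89.2
crown
px [280 222] n 6550 mean [0.4705 0.107  0.0969] zmax 0.0987 rect [469.1 106.8] [80.2 44.2] 89.9
px [279 292] n 157 mean [0.4199 0.1083 0.0953] zmax 0.0964 rect [420.1 108.3] [13.   9.7] 83.2
t 52.5 pos [0.4669 0.1065 0.1738] yaw -90.7 tilt [-0.0022  0.0001] q1,q6 [-1.4 89.3] w 0.493 gf 0.0 F [-0.6 -0.7 -0.7]
turn 0.054 dp [16.07 21.43 -0.12]
```

{"name": "send_rows", "arguments": {"steps": [{"dp": [0,0,0],"turn": [0,0,0.047],"claw": 120},{"dp": [2.3,3.07,0],"turn": [0,0,0],"claw": 120},{"dp": [2.3,3.07,0],"turn": [0,0,0],"claw": 120},{"dp": [2.3,3.07,0],"turn": [0,0,0],"claw": 120},{"dp": [2.3,3.07,0],"turn": [0,0,0],"claw": 120},{"dp": [2.3,3.07,0],"turn": [0,0,0],"claw": 120},{"dp": [2.3,3.07,0],"turn": [0,0,0],"claw": 120},{"dp": [2.3,3.07,0],"turn": [0,0,0],"claw": 120},{"dp": [0,0,2],"turn": [0,0,0],"claw": 120},{"dp": [0,0,0],"turn": [0,0,0],"claw": 120}]}}

```text
time: 53.55
position: [0.6132, -0.1176, 0.1501]
tool_rot: [-3.137, 0.096, 0.012]
ft_force: [-0.4, 0.2, -0.6]
width: 0.529
grasp_force: 0.0
```

{"name": "send_rows", "arguments": {"steps": [{"dp": [0,0,0],"turn": [0,0,0],"claw": 120},{"dp": [0,0,0],"turn": [0,0,0],"claw": 120}]}}

```text
time: 53.75
position: [0.6154, -0.1168, 0.155]
tool_rot: [-3.14, 0.092, 0.001]
ft_force: [0.7, 0.4, 0.7]
width: 0.528
grasp_force: 0.0
```

Run:
```python
from h import *
plan((.6135,-.1182,.038,-93.4))
W,f=wblue("w17");z=W[...,2]; rects(W,(z>.05)&(z<.075)&(W[...,0]<.7)&(W[...,0]>.4)&(abs(W[...,1]+.117)<.03),100)
```

```text
t 53.8 pos [ 0.6154 -0.1168  0.155 ] yaw -93.34 tilt [-0.0008  0.0004] q1,q6 [-21.6  71.8] w 0.528 gf 0.0 F [0.7 0.4 0.7]
turn 0.001 dp [-0.18  0.15 11.7 ]
px [281 217] n 1073 mean [ 0.6178 -0.117   0.0649] zmax 0.0674 rect [ 616.1 -117. ] [12.8 39.1] 86.3
```

{"name": "send_rows", "arguments": {"steps": [{"dp": [-0.15,0.1,3],"turn": [0,0,0],"claw": 120},{"dp": [0,0,3],"turn": [0,0,0],"claw": 120},{"dp": [0,0,3],"turn": [0,0,0],"claw": 120},{"dp": [0,0,2.4],"turn": [0,0,0],"claw": 120},{"dp": [0,0,0],"turn": [0,0,0],"claw": 120},{"dp": [0,0,0],"turn": [0,0,0],"claw": 120},{"dp": [0,0,0],"turn": [0,0,0],"claw": 120}], "newtons": 45}}

```text
time: 54.5
position: [0.6157, -0.1187, 0.0435]
tool_rot: [3.139, -0.092, 0.005]
ft_force: [0.2, -0.1, 0.9]
width: 0.528
grasp_force: 0.0
```

{"name": "send_rows", "arguments": {"steps": [{"dp": [-0.1,0,0.4],"turn": [0,0,0],"claw": 120},{"dp": [0,0,0],"turn": [0,0,0],"claw": 120},{"dp": [0,0,0],"turn": [0,0,0],"claw": 255},{"dp": [0,0,0],"turn": [0,0,0],"claw": 255},{"dp": [0,0,0],"turn": [0,0,0],"claw": 255},{"dp": [0,0,0],"turn": [0,0,0],"claw": 255},{"dp": [0,0,0],"turn": [0,0,0],"claw": 255},{"dp": [0,0,0],"turn": [0,0,0],"claw": 255},{"dp": [0,0,0],"turn": [0,0,0],"claw": 255}]}}

```text
time: 55.4
position: [0.6131, -0.1184, 0.037]
tool_rot: [-3.14, 0.093, 0.001]
ft_force: [-1.2, -0.5, -0.6]
width: 0.132
grasp_force: 45.0
```

{"name": "send_rows", "arguments": {"steps": [{"dp": [0,0,-2],"turn": [0,0,0],"claw": 255},{"dp": [0,0,-3],"turn": [0,0,0],"claw": 255},{"dp": [0,0,-3],"turn": [0,0,0],"claw": 255},{"dp": [0,0,-3],"turn": [0,0,0],"claw": 255},{"dp": [0,0,-3],"turn": [0,0,0],"claw": 255},{"dp": [0,0,0],"turn": [0,0,0],"claw": 255},{"dp": [0,0,0],"turn": [0,0,-0.046],"claw": 255},{"dp": [0,0,0],"turn": [0,0,0],"claw": 255},{"dp": [0,0,0],"turn": [0,0,0],"claw": 255}]}}

```text
time: 56.3
position: [0.6125, -0.1182, 0.1758]
tool_rot: [-3.141, 0.022, 0.003]
ft_force: [0.1, 0.0, 0.7]
width: 0.135
grasp_force: 45.0
```

Run:
```python
from h import *
plan((.537,.106,.175,-90.7))
```

```text
t 56.3 pos [ 0.6125 -0.1182  0.1758] yaw -90.82 tilt [-0.002   0.0008] q1,q6 [-21.8  69. ] w 0.135 gf 45.0 F [0.1 0.  0.7]
turn -0.002 dp [ -7.82 -22.32   0.08]
```

{"name": "send_rows", "arguments": {"steps": [{"dp": [-1.1,-3.17,0],"turn": [0,0,0],"claw": 255},{"dp": [-1.1,-3.17,0],"turn": [0,0,0],"claw": 255},{"dp": [-1.1,-3.17,0],"turn": [0,0,0],"claw": 255},{"dp": [-1.1,-3.17,0],"turn": [0,0,0],"claw": 255},{"dp": [-1.1,-3.17,0],"turn": [0,0,0],"claw": 255},{"dp": [-1.1,-3.17,0],"turn": [0,0,0],"claw": 255},{"dp": [-1.1,-3.17,0],"turn": [0,0,0],"claw": 255},{"dp": [0,0,0.3],"turn": [0,0,0],"claw": 255},{"dp": [0,0,0],"turn": [0,0,0],"claw": 255},{"dp": [0,0,0],"turn": [0,0,0],"claw": 255}]}}

```text
time: 57.3
position: [0.5392, 0.1038, 0.1738]
tool_rot: [3.141, -0.022, -0.001]
ft_force: [-0.9, -0.8, 0.7]
width: 0.132
grasp_force: 45.0
```

{"name": "send_rows", "arguments": {"steps": [{"dp": [0,0,1.2],"turn": [0,0,0],"claw": 255},{"dp": [0,0,1.2],"turn": [0,0,0],"claw": 255},{"dp": [0,0,0.5],"turn": [0,0,0],"claw": 255},{"dp": [0,0,0],"turn": [0,0,0],"claw": 255},{"dp": [0,0,0],"turn": [0,0,0],"claw": 255},{"dp": [0,0,0],"turn": [0,0,0],"claw": 255}], "newtons": 55}}

```text
time: 57.9
position: [0.5395, 0.1044, 0.1456]
tool_rot: [3.141, -0.021, 0.001]
ft_force: [-0.2, 0.3, -1.6]
width: 0.132
grasp_force: 55.0
```

Run:
```python
from h import *
plan((.537,.106,.123,-90.7))
```

```text
t 57.9 pos [0.5395 0.1044 0.1456] yaw -90.76 tilt [ 0.0006 -0.    ] q1,q6 [-1.4 89.3] w 0.132 gf 55.0 F [-0.2  0.3 -1.6]
turn -0.001 dp [-0.25 -0.16  2.26]
```

{"name": "send_rows", "arguments": {"steps": [{"dp": [-0.2,-0.14,0],"turn": [0,0,0],"claw": 255},{"dp": [0,0,0],"turn": [0,0,0],"claw": 255},{"dp": [0,0,0.5],"turn": [0,0,0],"claw": 255},{"dp": [0,0,0.5],"turn": [0,0,0],"claw": 255},{"dp": [0,0,0.5],"turn": [0,0,0],"claw": 255},{"dp": [0,0,0.5],"turn": [0,0,0],"claw": 255},{"dp": [0,0,0.3],"turn": [0,0,0],"claw": 255},{"dp": [0,0,0],"turn": [0,0,0],"claw": 255}]}}

```text
time: 58.7
position: [0.5367, 0.1059, 0.1215]
tool_rot: [-3.141, 0.021, 0.002]
ft_force: [0.9, 0.0, -0.5]
width: 0.132
grasp_force: 55.0
```

{"name": "send_rows", "arguments": {"steps": [{"dp": [0,0,0.4],"turn": [0,0,0],"claw": 255},{"dp": [0,0,0.4],"turn": [0,0,0],"claw": 255},{"dp": [0,0,0.4],"turn": [0,0,0],"claw": 255},{"dp": [0,0,0],"turn": [0,0,0],"claw": 255}]}}

```text
time: 59.1
position: [0.5387, 0.1058, 0.1113]
tool_rot: [3.141, -0.021, 0.006]
ft_force: [3.0, 0.1, 1.6]
width: 0.133
grasp_force: 55.0
```

{"name": "send_rows", "arguments": {"steps": [{"dp": [0,0,0.4],"turn": [0,0,0],"claw": 255},{"dp": [0,0,0.4],"turn": [0,0,0],"claw": 255},{"dp": [0,0,0.3],"turn": [0,0,0],"claw": 255},{"dp": [0,0,0],"turn": [0,0,0],"claw": 255},{"dp": [0,0,0],"turn": [0,0,0],"claw": 255}]}}

```text
time: 59.6
position: [0.5365, 0.1059, 0.0997]
tool_rot: [3.141, -0.02, -0.003]
ft_force: [-5.0, -1.5, 11.3]
width: 0.13
grasp_force: 55.0
```

{"name": "send_rows", "arguments": {"steps": [{"dp": [0,0,0.2],"turn": [0,0,0],"claw": 255},{"dp": [0,0,0],"turn": [0,0,0],"claw": 255}]}}

```text
time: 59.8
position: [0.5366, 0.1059, 0.0996]
tool_rot: [3.141, -0.02, -0.003]
ft_force: [-12.7, -2.0, 27.3]
width: 0.132
grasp_force: 55.0
```

{"name": "send_rows", "arguments": {"steps": [{"dp": [0,0,-0.2],"turn": [0,0,0],"claw": 255},{"dp": [0,0,0],"turn": [0,0,0],"claw": 130},{"dp": [0,0,0],"turn": [0,0,0],"claw": 130},{"dp": [0,0,0],"turn": [0,0,0],"claw": 130},{"dp": [0,0,0],"turn": [0,0,0],"claw": 130},{"dp": [0,0,-2],"turn": [0,0,0],"claw": 130},{"dp": [0,0,-4],"turn": [0,0,0],"claw": 130},{"dp": [0,0,-4],"turn": [0,0,0],"claw": 130},{"dp": [0,0,0],"turn": [0,0,0],"claw": 130},{"dp": [0,0,0],"turn": [0,0,0],"claw": 130}]}}

```text
time: 60.8
position: [0.5377, 0.1059, 0.1999]
tool_rot: [3.141, -0.021, 0.003]
ft_force: [-0.8, 0.2, -0.0]
width: 0.49
grasp_force: 0.0
```

Run:
```python
from h import *
from cell import get_image
W,f=wblue("w18");z=W[...,2]
print("fin");rects(W,(z>.118)&(z<.145)&(abs(W[...,1]-.105)<.03))
print("crown");rects(W,(z>.0945)&(z<.104)&(abs(W[...,1]-.105)<.06)&(W[...,0]<.58),50)
d=get_image("side");W=cloud(d);cv2.imwrite("pics/s4.png",cv2.resize(cv2.cvtColor(d["frame"],cv2.COLOR_RGB2BGR)[120:300,140:400],None,fx=3,fy=3))
z=W[...,2];print("side");rects(W,(z>.106)&(z<.145)&(abs(W[...,1]-.105)<.04)&(abs(W[...,0]-.5)<.1))
plan()
```

```text
fin
px [280 225] n 1204 mean [0.5407 0.106  0.1285] zmax 0.1304 rect [539.2 105.9] [12.6 39.6] 88.8
px [281 302] n 323 mean [0.4862 0.1062 0.1265] zmax 0.1303 rect [484.9 106.4] [12.5  9.3] 87.2
crown
px [280 212] n 5415 mean [0.5405 0.1061 0.0969] zmax 0.0985 rect [539.3 106.1] [79.9 43.6] 89.3
px [280 292] n 2978 mean [0.4776 0.1069 0.0968] zmax 0.0986 rect [476.8 106.7] [79.9 29.6] 88.7
px [279 356] n 104 mean [0.4203 0.1085 0.0953] zmax 0.0961 rect [420.1 108.4] [ 9.9 11.4] 7.8
side
px [264 196] n 335 mean [0.5364 0.101  0.1199] zmax 0.1304 rect [536.6 103.4] [39.6 14. ] 4.6
px [224 196] n 338 mean [0.4666 0.1015 0.1202] zmax 0.1305 rect [466.5 104.6] [38.9 14.3] 0.3
t 60.9 pos [0.5362 0.1059 0.1976] yaw -90.76 tilt [-0.0026  0.0001] q1,q6 [-1.3 89.5] w 0.49 gf 0.0 F [ 0.3 -0.3  0. ]
```

View pics/s4.png

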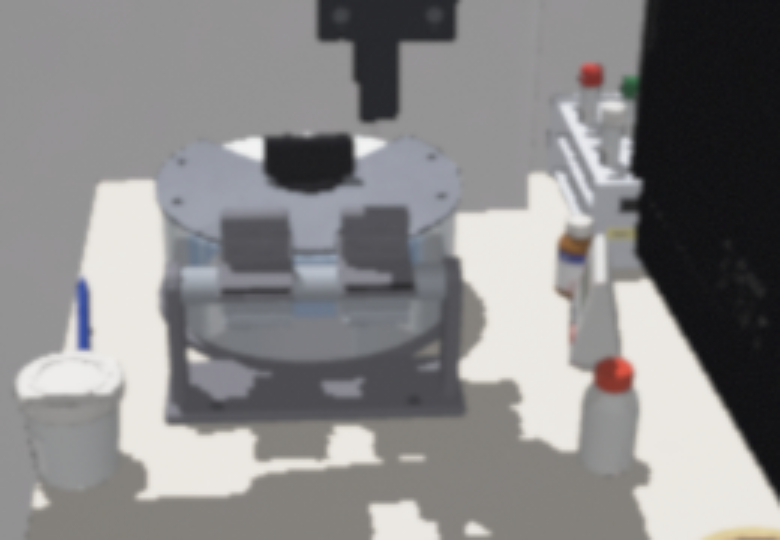

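Both clips sit home on the bar, with fins at crop (255,240) and (375,245). The cover is closed, with the opening over the white sector at the back, and the reagent bottle is standing at (610,415). The gripper is clear, so I'm handing the job in.

```bash
python3 -c "
from cell import job
print(job.job_done())"
```

```text
the job is handed in; nothing more can be done
None
```

I put all three cartridges in their nests, closed the cover, pressed both clips home on the lock bar, and handed the job in at about 61 s; the hand-in returned no verdict.

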